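# Hold the top-heavy bottle bin at the tally tab

## Task

Take the tilting tin bin by the red sleeve of its springy handle only, bring it up off its rest stop until the white pointer stands at the red tab, and keep it there, inside the tab's range, for a good six seconds while the bottles are counted; it is top-heavy and wants to fall either way. Then lower it gently, without a bang, back onto the stop it started from and let go of the handle. Never let it swing right over to the far stop, and leave the red tab, the caps, the dice cup and the scoreboard where they are.

Things in the scene. Friction and masses are not known exactly. Their poses are not given: they have to be found in the camera images.
- axle (a point): Middle of the bin's axle, 105 mm above the table. The bracket is bolted down and turned anew each run; this frame stays fixed: x along the axle (pointer and tab at its +x end), z up, y level across it. Base plate 340 (x) by 400 (y) by 8 mm; posts 117 mm high at x = +-147 mm, outside the tray.
- bin (a joint): Tilt of the bin about the axle's x axis, rad: 0 level, + raises its +y end and moves its top toward -y. Rest stop (start) at -0.30, far stop +0.36. Moment of inertia about 0.043 kg m2. Top-heavy: gravity torque pushes it away from its balance angle (within 0.1 of level) by about 0.34 N m/rad, in some runs 0.29 to 0.42. Hinge friction 0.001 N m, damping 0.006 N m s/rad.
- handle (a joint): Bend of the handle relative to the bin, rad, same sense: handle world angle = bin + handle. A steel stalk pivoting on the same axle against a torsion spring, nominally 0.20 N m/rad (damping 0.008), limits +-1.1; it turns the bin toward the handle. Weaker than the top-heaviness: a still handle does not keep the bin still. Released, it springs back to near 0 (30 g, leans a little).
- grip (a point): Centre of the red sleeve on top of the handle, 170 mm from the axle: cylinder 26 mm thick, 60 mm long, along the axle's x. It spins freely on the handle, so a firm vertical grasp with fingers closing across the axle can follow the arc: at handle world angle p it is at y = -170 sin p, z = +170 cos p mm in the axle's frame.
- pointer (a point): Tip of the white pointer on the tray, 6 mm wide, 125 mm above the axle when level, at x = 138 mm; z axis turns with the bin. The open tin tray is 260 (x) by 380 (y) by 45 mm, underside 11 mm below the axle; two amber bottles, 60 mm thick, 222 long, 0.6 kg each, are clipped in along x at y = +-150 mm, axes 22 mm above the axle. Tray 0.9 kg. Do not touch tray or bottles.
- tab (a joint): Angle of the red tab about the axle, rad, same sense and zero as bin: the reading wanted. Set anew in each run within +-0.12; it stays where it is unless pushed.
- tab_mid (a point): Middle of the red tab on the brass arc, 125 mm from the axle at x = 158 mm; 18 mm wide, 30 mm high: its edges are 0.07 rad either side of its middle, so the pointer is within the tab when bin tilt is within 0.07 of the tab's angle. Its z axis turns with the tab.
- domino_boxes: Two dark wooden boxes, each 90 (x) by 100 by 52 mm, 0.5 kg together (differs between runs), wedged tight in the tray either side of the handle along x, up to 6 mm off centre, tops 45 mm above the axle; not to be touched. Origin on the axle line.
- dice_cup: Black plastic dice cup, 84 mm across, 100 mm tall, origin under its centre. Bystander.
- scoreboard: Wooden scoreboard with red beads, 100 by 240 by 63 mm, lying loose; origin under its centre. Bystander.
- cap_a: Steel bottle cap, 30 mm across, 6 mm thick, lying loose; origin under its centre. Bystander.
- cap_b: Second such cap. Bystander.

How it is judged:
On the way, in this order (a step that is already met when the one before it is completed fails the run):
1. the pointer stays within the red tab's range (0.07 rad either side of its middle) for 5 s without a break (angle between the z axis of pointer and the z axis of tab_mid, either way round below 0.07 rad), for 5 s.
2. the bin is back on the rest stop (value of joint bin below -0.28 rad), for 0.3 s.
At the end, for the whole second after the job is handed in: The bin rests on the stop it started from (tilt below -0.28 rad, still), handle released and sprung back (bend within 0.4 rad) (value of joint bin below -0.28 rad and velocity of joint bin between -0.1 and 0.1 rad/s and contact force between the fingers and anything else below 0.3 N and value of joint handle between -0.4 and 0.4 rad); the robot touches nothing.
It fails at once if the bin bangs onto its rest stop (faster than 0.6 rad/s within 0.04 rad of it) (value of joint bin below -0.26 rad and velocity of joint bin below -0.6 rad/s).
It fails at once if the bin swings over to the far stop (value of joint bin above 0.34 rad).
It fails at once if the robot touches the tray or its load instead of the handle (contact force between any of bin_c0, bin_c1, bin_c2, bin_c3, bin_c4, bin_c5, bin_c6, bin_c7, bin_c8, bin_c9, bin_c10, domino_boxes and anything else above 1 N).
It fails at once if the red tab is pushed along its arc (distance of tab_mid from where it was at the start of the episode above 0.008 m).
It fails at once if a bystander is moved (distance of any of dice_cup, scoreboard, cap_a, cap_b from where it was at the start of the episode above 0.02 m).
It also fails if it takes over 72 s, if anything falls off the work surface, if the arm or the gripper's body presses on something with over 40 N, if the wrist force passes 120 N, or if a joint passes its speed limit or range.

## Robot

A 7-joint arm with a two-finger parallel gripper is mounted at the origin on the work surface. World frame = base frame: x ahead of the robot, y to its left, z up, the work surface at z = 0. Lengths are in m, angles in rad, forces in N, time in s.
With the tool pointing down it reaches from about 0.425 to 0.925 m from the base axis. Payload 6.8 kg.
Tool frame: the origin (TCP) lies at the very end of the fingers, on their centre line; the grasp point (between the pads) lies bot.grip_depth behind it (bot.grip_depth is the distance from the TCP to the grasp point, in m); z points along the fingers, y is the line along which they close (so a half turn about z gives the same grasp; the last joint's range is limited). The gripper opens to 85 mm and grips with 20 to 120 N. Pads are 22 mm wide; open, the fingers measure 114 mm over their backs; the gripper's body (76 mm by 85 mm) begins 54 mm behind the grasp point. The pads swing forward as they close: fully open they stand 13 mm farther back than shut.
Start: joints at [1.161, 0.477, 0.022, 1.555, -0.011, 1.109, -0.083], TCP at [0.201, -0.645, 0.231] pointing down, gripper open.
Joint ranges: [-2.96, 2.96], [-0.34, 2.1], [-1.41, 1.46], [0.24, 2.44], [-1.37, 4.51], [0.17, 1.92], [-2.96, 2.96]. Speed limits (rad/s): [2.39, 2.39, 3.14, 3.14, 3.14, 3.14, 3.14].

## Interface

Orientations are given as a unit quaternion [w, x, y, z].
In Python, from station import bot gives the robot as it stands.
- The arm moves only by the tool send_rows, never from a script. Its arguments are lists of equal length, an entry for each row: "slide": the shift along the tool's x, y, z in mm, a list of three; "roll": the turn about the tool's z in degrees; "claw": the opening, from 0 (shut) to 1 (fully open). A call has exactly 8 rows; each row is the pose to reach, as a shift and turn from the pose commanded when the call began, along the tool's axes at that moment; what a row does not reach only later rows make up. A row lasts 1/12 s, in which the tool goes at most 41.7 mm and 7.16 degrees, less where a joint would pass 70% of its speed; a pose out of reach is approached as far as the arm can. A call with a gripper value outside its range is refused whole. The fingers move at their own pace and stop on an object; "force" is the grip in N (left out, the last holds). Time passes only in rows, so rows that repeat a pose let the fingers close, or fill a call up. It gives the time, the measured TCP pose, the force, the opening and the grip force at its end, in the units of the state.
- bot.get_obs(): the state, without advancing time (a new reading comes with each control period).
- bot.read_camera(name): name is "side" or "top" or "wrist"; returns the picture (400x640x3 uint8, red, green, blue); there is no depth.
- bot.camera_model(name): a dict with "camera_matrix" (3x3 intrinsics, pixels), "D" ([k1, k2, p1, p2, k3] as OpenCV has them; the pictures are not rectified), "camera_from_world" (4x4, takes a point from world to camera coordinates). Camera axes: x right, y down, z forward; pixel columns grow to the right and rows downward; lengths in m; the calibration is good to about 2 mm. A picture is of the moment at which its call begins: read the wrist's pose just before it. camera_model takes no time and is no camera call; for the wrist camera it gives the pose at the moment of the call.
- bot.hand_in(): hands the job in; it is judged then, once.
The state is a dict: "t": time; "q": joint angles; "joint_vel": joint speeds; "joint_torque": joint torques, N m; "eef_pos": TCP position; "tool_rot": TCP orientation; "contact_force": force on the tool from outside, world axes, zero at the start; "torque": the same for the moment, N m; "gripper_width": opening from 0.0 (shut) to 1.0 (fully open); "grasp_force": force on a finger pad.
Only numpy, scipy, OpenCV 4.12 (cv2) and the standard library are available. Lean on these libraries where they do the work, as an engineer would, in place of code of your own. Each camera call takes 0.05 s, during which the arm holds its last target. There are 200 camera calls.

## Working session

There is one attempt and no reset: what is moved stays moved. The work goes in short steps, Python scripts to look and compute and a tool call to move; the robot and the scene stay as the last step left them, time stands still between calls to the robot, and variables do not carry over. Pictures are saved under pics/ and viewed, at most 10 in all, crops included, and the job is handed in when it is done.

Besides the shell and the picture viewer there is one more tool, called after "Emit:" by a JSON object that holds its "fn" and its "kwargs", one argument or row to a line. send_rows: Moves the arm, as the interface text tells. Its arguments: {"type":"object","properties":{"slide":{"type":"array","items":{"type":"array","items":{"type":"number"}}},"roll":{"type":"array","items":{"type":"number"}},"claw":{"type":"array","items":{"type":"number"}},"force":{"type":"number"}},"required":["slide","roll","claw"]}

```bash
mkdir -p pics; ls; python3 - <<'E'
from station import bot
import cv2,numpy as np
o=bot.get_obs(); print(o['t'],o['eef_pos'],o['tool_rot'],bot.grip_depth)
for n in ('top','side'):
    cv2.imwrite(f'pics/{n}0.png',bot.read_camera(n)[:,:,::-1])
    m=bot.camera_model(n); C=np.linalg.inv(m['camera_from_world']); print(n,np.round(m['camera_matrix'],1).tolist(),m['D'],C.round(3).tolist())
E
```

```text
pics
0.0 [ 0.20045937 -0.64392643  0.23032493] [-8.89146542e-04  9.88634186e-01  1.50338346e-01 -1.92659712e-04] 0.0187
top [[388.5, 0.0, 316.9], [0.0, 388.5, 201.2], [0.0, 0.0, 1.0]] [-0.00093799  0.          0.          0.          0.        ] [[-0.021, -0.981, 0.195, 0.346], [-1.0, 0.019, -0.013, -0.02], [0.009, -0.195, -0.981, 1.37], [0.0, 0.0, 0.0, 1.0]]
side [[369.8, 0.0, 316.3], [0.0, 369.8, 197.6], [0.0, 0.0, 1.0]] [-0.01651073  0.          0.          0.          0.        ] [[-0.771, -0.394, 0.5, 0.054], [-0.637, 0.471, -0.61, 0.633], [0.005, -0.789, -0.614, 0.814], [0.0, 0.0, 0.0, 1.0]]
```

View pics/top0.png

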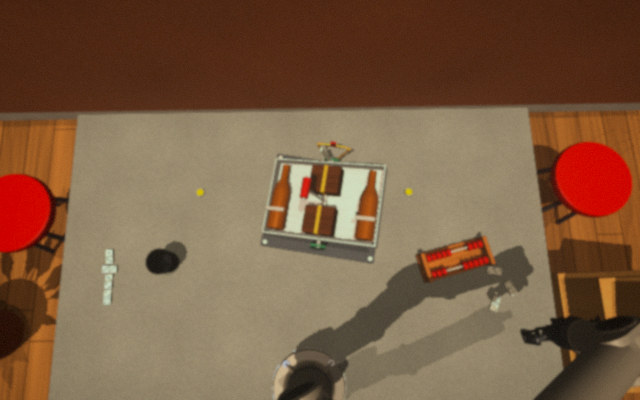

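View pics/side0.png

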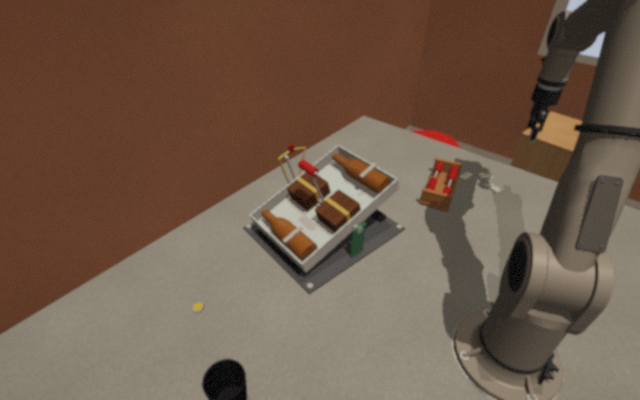

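The top view shows the sleeve at about (305,188), the tab at about (333,144) and the axle running roughly up the image (from (318,243) to (331,155)). The side view shows the sleeve at (309,167) and the tab at (292,149). The caps are the yellow discs at (200,192) and (409,192), well clear of the bin.

```bash
python3 - <<'E'
from station import bot
import cv2,numpy as np
ims=[]
for n,(x0,y0,x1,y1) in (('top',(250,130,400,270)),('side',(240,135,410,295))):
    im=cv2.imread(f'pics/{n}0.png'); c=im[y0:y1,x0:x1]
    b,g,r=[c[:,:,i].astype(int) for i in range(3)]
    m=((r>110)&(g<r*.35)&(b<r*.4)).astype(np.uint8)
    k,l,s,cc=cv2.connectedComponentsWithStats(m)
    for i in range(1,k):
        if s[i,4]>3:print(n,s[i].tolist(),(cc[i]+[x0,y0]).round(1))
    f=400/c.shape[1]; ims.append(cv2.resize(c,(400,400),interpolation=cv2.INTER_CUBIC))
cv2.imwrite('pics/crop.png',np.hstack(ims))
E
```

```text
top [82, 12, 3, 3, 7] [332.9 143.3]
top [51, 48, 10, 19, 128] [305.5 186.9]
side [49, 9, 4, 3, 8] [290.5 145. ]
side [60, 26, 17, 14, 107] [307.2 166.8]
```

View pics/crop.png

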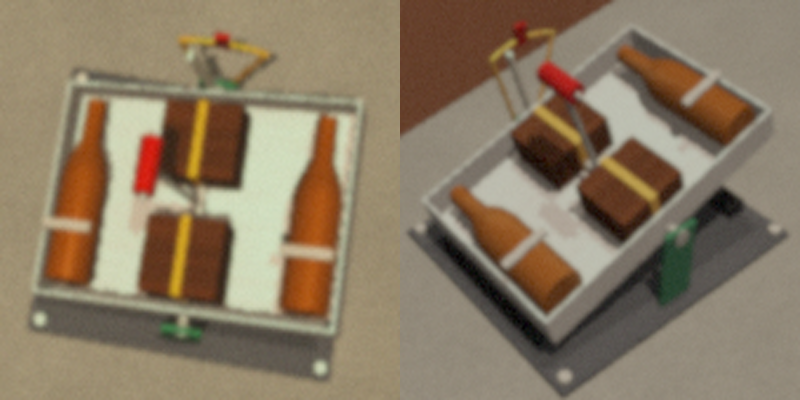

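The crop shows three base-plate bolts in each view. In the top view they are the near-left, near-right and far-left corners. In the side view they are left, bottom and right. I can also see the sleeve, and the tab on the brass arc beside the white pointer tip.

```bash
cat > h.py <<'E'
from station import bot
import cv2,numpy as np
def ray(m,uv):
    K,D=np.array(m['camera_matrix']),np.array(m['D'],float)
    T=np.linalg.inv(m['camera_from_world'])
    x=cv2.undistortPoints(np.array([[uv]],float),K,D)[0,0]
    d=T[:3,:3]@[x[0],x[1],1]; return T[:3,3],d/np.linalg.norm(d)
def plane(m,uv,z):
    o,d=ray(m,uv); return o+d*(z-o[2])/d[2]
def tri(rs):
    A=sum(np.eye(3)-np.outer(d,d) for o,d in rs); b=sum((np.eye(3)-np.outer(d,d))@o for o,d in rs)
    p=np.linalg.solve(A,b); return p,[np.linalg.norm(np.cross(p-o,d)) for o,d in rs]
def proj(m,p):
    T=np.array(m['camera_from_world']); return cv2.projectPoints(np.array([p],float),cv2.Rodrigues(T[:3,:3])[0],T[:3,3],np.array(m['camera_matrix']),np.array(m['D'],float))[0][0,0]
def redmask(c):
    r,g,b=[c[:,:,i].astype(int) for i in range(3)]
    return ((r>110)&(g<r*.35)&(b<r*.4)).astype(np.uint8)
E
python3 - <<'E'
from h import *
M={n:bot.camera_model(n) for n in('top','side')}
S={n:cv2.imread(f'pics/{n}0.png') for n in M}
g={'top':{'NL':(264.6,241.3),'NR':(370,258.8),'FL':(280.6,157.3)},'side':{'FL':(248.5,227),'NL':(310,285.4),'NR':(399.4,226.6)}}
R={}
for k in('NL','NR','FL'):
    for n in M:
        u,v=g[n][k]; x0,y0=int(u)-4,int(v)-4
        w=S[n][y0:y0+9,x0:x0+9].min(2).astype(float); w=np.clip(w-np.percentile(w,75),0,None)
        yy,xx=np.mgrid[:9,:9]; uv=(x0+(w*xx).sum()/w.sum(),y0+(w*yy).sum()/w.sum())
        R[k,n]=uv; print(k,n,np.round(uv,1),plane(M[n],uv,.010).round(4))
    print(k,tri([ray(M[n],R[k,n]) for n in M]))
print('sleeve',tri([ray(M['top'],(305.5,186.9)),ray(M['side'],(307.2,166.8))]))
print('tab',tri([ray(M['top'],(332.9,143.3)),ray(M['side'],(290.5,145.))]))
E
```

```text
NL top [264.4 241.2] [0.4773 0.1481 0.01  ]
NL side [309.6 284.9] [0.4769 0.1437 0.01  ]
NL (array([0.47580532, 0.14686725, 0.01427863]), [np.float64(0.0012912129676644968), np.float64(0.0012912129676643717)])
NR top [369.7 258.3] [ 0.4108 -0.2175  0.01  ]
NR side [399.3 225.6] [ 0.409  -0.2242  0.01  ]
NR (array([ 0.40854021, -0.21755538,  0.01540693]), [np.float64(0.0021444965321220913), np.float64(0.0021444965321221103)])
FL top [280.2 157.7] [0.7807 0.092  0.01  ]
FL side [247.8 225.1] [0.7867 0.0873 0.01  ]
FL (array([0.77907932, 0.09196366, 0.01738557]), [np.float64(0.0008708625621357747), np.float64(0.0008708625621360944)])
sleeve (array([ 0.60867903, -0.00296475,  0.26358961]), [np.float64(0.0006579337721992633), np.float64(0.0006579337721991675)])
tab (array([ 0.74942316, -0.0881364 ,  0.24185441]), [np.float64(0.00017013925161791122), np.float64(0.0001701392516177392)])
```

Emit:
{"fn": "send_rows", "kwargs": {
  "slide": [
    [30, -25, -9],
    [60, -50, -18],
    [90, -76, -27],
    [120, -101, -36],
    [150, -126, -45],
    [180, -151, -54],
    [210, -177, -63],
    [238, -202, -75]
  ],
  "roll": [3.5, 7, 10.5, 14, 17.5, 21, 24.5, 27.7],
  "claw": [1, 1, 1, 1, 1, 1, 1, 1]
}}

```text
t: 0.77
eef_pos: [0.3684, -0.3784, 0.306]
tool_rot: [-0.0, 0.996, -0.092, -0.001]
contact_force: [1.0, -0.1, -0.8]
gripper_width: 1.002
grasp_force: 0.0
```

```bash
cat >> h.py <<'E'
from scipy.spatial.transform import Rotation as Ro
def pose():
    o=bot.get_obs(); q=o['tool_rot']; return o,np.array(o['eef_pos']),Ro.from_quat([q[1],q[2],q[3],q[0]]).as_matrix()
E
python3 - <<'E'
from h import *
o,p,R=pose(); print(o['t'],p,R.round(3).tolist(),o['contact_force'],o['torque'])
print('to go mm',(R.T@(np.array([.609,-.003,.40])-p)*1000).round(1))
T=np.linalg.inv(bot.camera_model('wrist')['camera_from_world']); print((R.T@(T[:3,3]-p)).round(3),(R.T@T[:3,:3]).round(3).tolist(),bot.camera_model('wrist')['camera_matrix'])
E
```

```text
0.7667 [ 0.36835799 -0.37841217  0.30598951] [[0.983, -0.183, -0.001], [-0.183, -0.983, 0.001], [-0.001, -0.001, -1.0]] [ 1.0477069  -0.09375092 -0.84713213] [-0.07580953 -0.06565541 -0.0364536 ]
to go mm [ 167.7 -413.2  -93.9]
[ 0.071  0.    -0.142] [[-0.0, -0.96, -0.281], [1.0, -0.0, 0.0], [-0.0, -0.281, 0.96]] [[285.18461255   0.         321.14869944]
 [  0.         285.18461255 197.10459421]
 [  0.           0.           1.        ]]
```

Emit:
{"fn": "send_rows", "kwargs": {
  "slide": [
    [20, -34, -9],
    [40, -68, -18],
    [60, -102, -27],
    [80, -136, -36],
    [100, -170, -45],
    [120, -204, -54],
    [140, -238, -63],
    [160, -272, -72]
  ],
  "roll": [0, 0, 0, 0, 0, 0, 0, 0],
  "claw": [1, 1, 1, 1, 1, 1, 1, 1]
}}

```text
t: 1.43
eef_pos: [0.575, -0.1407, 0.3785]
tool_rot: [0.0, 0.996, -0.091, -0.0]
contact_force: [0.9, -0.6, -1.2]
gripper_width: 0.998
grasp_force: 0.0
```

Emit:
{"fn": "send_rows", "kwargs": {
  "slide": [
    [20, -34, -9],
    [40, -68, -18],
    [64, -100, -22],
    [64, -100, -22],
    [64, -100, -22],
    [64, -100, -22],
    [64, -100, -22],
    [64, -100, -22]
  ],
  "roll": [0, 0, 0, 0, 0, 0, 0, 0],
  "claw": [1, 1, 1, 1, 1, 1, 1, 1]
}}

```text
t: 2.1
eef_pos: [0.6547, -0.0572, 0.4003]
tool_rot: [0.0, 0.996, -0.092, -0.0]
contact_force: [0.1, 0.7, -0.6]
gripper_width: 1.002
grasp_force: 0.0
```

```bash
python3 - <<'E'
from h import *
import pickle
o,p,R=pose(); print(o['t'],p,o['contact_force'])
m=bot.camera_model('wrist'); im=bot.read_camera('wrist'); cv2.imwrite('pics/w1.png',im[:,:,::-1]); pickle.dump(m,open('w1.pkl','wb'))
k,l,s,cc=cv2.connectedComponentsWithStats(redmask(im))
for i in range(1,k):
    if s[i,4]>10: print(s[i].tolist(),cc[i].round(1))
E
```

```text
2.1 [ 0.65469361 -0.05721365  0.40031632] [ 0.09531629  0.74029899 -0.60737169]
[327, 79, 17, 7, 117] [335.1  82. ]
[591, 206, 30, 21, 354] [605.6 215.7]
[266, 214, 25, 55, 1189] [278.6 240.9]
[519, 229, 46, 28, 542] [541.6 242. ]
[578, 230, 47, 27, 512] [601.1 243. ]
[525, 260, 27, 19, 277] [538.2 268.7]
```

View pics/w1.png

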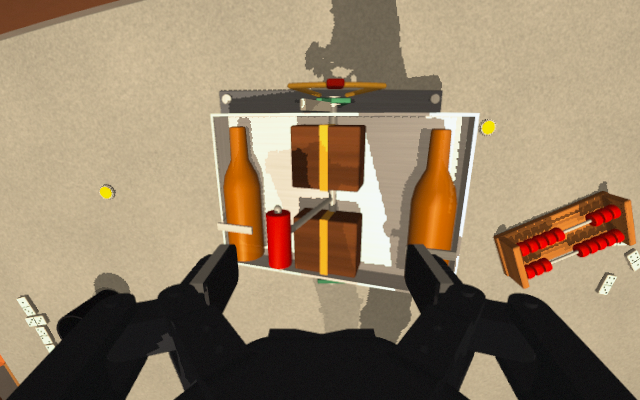

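The wrist view shows the tab at (335,82) on the arc and the pointer tip, a white blob, near (303,103). The far bolts are at (226,99) and (435,99). The sleeve is at (279,241) and the bottles at (243,190) and (437,190).

```bash
python3 - <<'E'
from h import *
import pickle
m=pickle.load(open('w1.pkl','rb')); im=cv2.imread('pics/w1.png')
def cen(u,v,r=8):
    w=im[v-r:v+r+1,u-r:u+r+1].min(2).astype(float); w=(w>(w.max()+np.median(w))/2)
    k,l,s,c=cv2.connectedComponentsWithStats(w.astype(np.uint8)); i=1+s[1:,4].argmax(); print(s[i].tolist()); return c[i]+[u-r,v-r]
a,b,pt=cen(226,99),cen(435,99),cen(303,103,7); print(a,b,pt)
A,B=plane(m,a,.012),plane(m,b,.012); print('FL',A,'FR',B, 'yaw',np.arctan2((A-B)[1],(A-B)[0])-np.pi/2)
top=bot.camera_model('top')
print('sleeve',tri([ray(top,(305.5,186.9)),ray(m,(278.6,240.9))]))
print('tab',tri([ray(top,(332.9,143.3)),ray(m,(335.1,82))]))
yaw=-.183; ex=np.array([np.cos(yaw),np.sin(yaw)]); ey=np.array([-ex[1],ex[0]])
mid=(A+B)[:2]/2; print('mid y',mid@ey,'NL/NR mid y', np.array([.4422,-.0353])@ey, 'x', np.array([.4422,-.0353])@ex, mid@ex)
for n,uv,z in(('tab',(335.1,82),.105+.135),('tab',(335.1,82),.105+.125),('ptr',pt,.105+.119)):
    P=plane(m,uv,z); print(n,P, 'y',P[:2]@ey-mid@ey)
im2=cv2.resize(im[60:130,260:400],(800,400),interpolation=cv2.INTER_CUBIC); cv2.imwrite('pics/w1c.png',im2)
E
```

```text
[4, 4, 9, 9, 56]
[4, 3, 8, 9, 53]
[5, 3, 4, 9, 24]
[225.76785714  98.33928571] [434.8490566   98.22641509] [302.54166667 102.875     ]
FL [0.78199365 0.09059821 0.012     ] FR [ 0.71446962 -0.2744654   0.012     ] yaw -0.1828980422232278
sleeve (array([ 0.60744762, -0.00314397,  0.27050854]), [np.float64(0.0004496584424704244), np.float64(0.00044965844247049516)])
tab (array([ 0.7522568 , -0.08928822,  0.23444186]), [np.float64(0.0007988194910232935), np.float64(0.0007988194910233001)])
mid y 0.045764906081721506 NL/NR mid y 0.045761119334741175 x 0.44124012731984336 0.7524678981587536
tab [ 0.75176759 -0.08972954  0.24      ] y 0.0028107253492126796
tab [ 0.752681   -0.09037553  0.23      ] y 0.0023417518286449335
ptr [ 0.73895399 -0.05309519  0.224     ] y 0.03650154616710571
```

View pics/w1c.png

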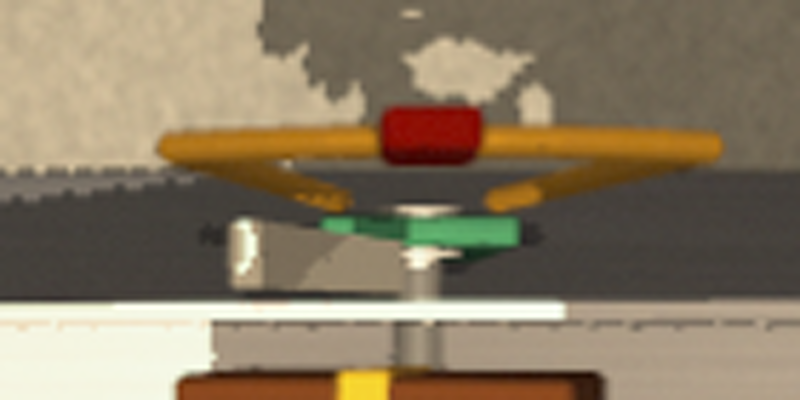

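```bash
cat >> h.py <<'E'
YAW=-.183; ex=np.array([np.cos(YAW),np.sin(YAW),0]); ey=np.array([-ex[1],ex[0],0]); AY=.0458; AZ=.105
def yz(P): return P@ey-AY, P[2]-AZ
def bottles(im,m):
    """mean world angle (in axle y-z plane) of the two bottles as seen by wrist camera, and camera y,z"""
    h=cv2.cvtColor(im,cv2.COLOR_RGB2HSV)
    mk=((h[:,:,0]>5)&(h[:,:,0]<18)&(h[:,:,1]>190)&(h[:,:,2]>110)).astype(np.uint8)
    mk=cv2.morphologyEx(mk,cv2.MORPH_OPEN,np.ones((3,3),np.uint8))
    k,l,s,c=cv2.connectedComponentsWithStats(mk)
    T=np.linalg.inv(m['camera_from_world']); cy,cz=yz(T[:3,3]); out=[]
    ids=[i for i in range(1,k) if s[i,4]>300]; ids=sorted(ids,key=lambda i:-s[i,4])[:2]
    for i in sorted(ids,key=lambda i:c[i][0]):
        v,u=np.nonzero(l==i); uv=np.stack([u,v],1).astype(float)[:,None]
        x=cv2.undistortPoints(uv,np.array(m['camera_matrix']),np.array(m['D'],float))[:,0]
        d=np.c_[x,np.ones(len(x))]@T[:3,:3].T; a=np.arctan2(d@ey,-d[:,2])
        lo,hi=np.percentile(a,[1,99]); out.append(((lo+hi)/2,int(s[i,4]),c[i].round(0).tolist()))
    return out,cy,cz
from scipy.optimize import least_squares
def tilt(out,cy,cz,off=(0,0)):
    f=lambda t:[np.arctan2(Y*np.cos(t[0])-.022*np.sin(t[0])-cy,cz-(Y*np.sin(t[0])+.022*np.cos(t[0])))-o[0]-b for Y,o,b in zip((.15,-.15),out,off)]
    s=least_squares(f,[-.1]); return s.x[0],s.fun
E
python3 - <<'E'
from h import *
import pickle
m=pickle.load(open('w1.pkl','rb')); im=cv2.imread('pics/w1.png')[:,:,::-1].copy()
b=bottles(im,m); print(b,tilt(*b))
o,p,R=pose(); print('to grasp mm',(R.T@(ex*.598+ey*(AY+.0617)+np.array([0,0,.243])-p)*1000).round(1))
E
```

```text
([(np.float64(0.2843877312461344), 3244, [242.0, 199.0]), (np.float64(-0.398871064190223), 3606, [436.0, 199.0])], np.float64(0.01695762004210511), np.float64(0.43740489045102315)) (np.float64(-0.2685944267455739), array([0.00042133, 0.00654311]))
to grasp mm [-56.3 -44.5 157.5]
```

Emit:
{"fn": "send_rows", "kwargs": {
  "slide": [
    [-28, -22, 0],
    [-56, -44, 10],
    [-56, -44, 45],
    [-56, -44, 80],
    [-56, -44, 115],
    [-56, -44, 145],
    [-56, -44, 157],
    [-56, -44, 157]
  ],
  "roll": [0, 0, 0, 0, 0, 0, 0, 0],
  "claw": [1, 1, 1, 1, 1, 1, 1, 1]
}}

```text
t: 2.82
eef_pos: [0.6062, -0.0031, 0.2405]
tool_rot: [0.001, 0.996, -0.091, -0.003]
contact_force: [-0.5, -0.5, 0.1]
gripper_width: 0.999
grasp_force: 0.0
```

```bash
python3 - <<'E'
from h import *
o,p,R=pose(); print(o['t'],p,o['contact_force'],p@ex,yz(p))
m=bot.camera_model('wrist'); im=bot.read_camera('wrist'); cv2.imwrite('pics/w2.png',im[:,:,::-1])
b=bottles(im,m); print(b,tilt(*b)); print(pose()[1])
k,l,s,cc=cv2.connectedComponentsWithStats(redmask(im))
for i in range(1,k):
    if s[i,4]>100: print(s[i].tolist(),cc[i].round(1))
E
```

```text
2.8167 [ 0.60615156 -0.00313075  0.24046675] [-0.53166327 -0.45382627  0.13598303] 0.596599879240019 (np.float64(0.061429168028538865), np.float64(0.1354667499917081))
([(np.float64(0.2920798476041341), 7390, [239.0, 181.0]), (np.float64(-0.7795650167789636), 11655, [584.0, 183.0])], np.float64(0.06152826248506795), np.float64(0.2771387701647152)) (np.float64(-0.33769655386582953), array([-0.01427048,  0.0212858 ]))
[ 0.60773988 -0.00275353  0.24302485]
[293, 271, 53, 63, 2330] [318.2 307. ]
```

View pics/w2.png

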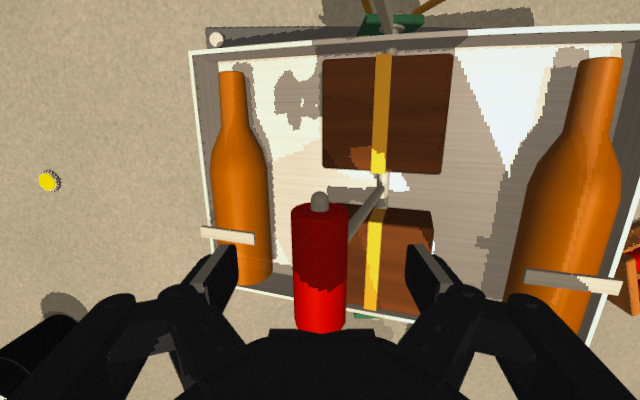

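The sleeve is centred between the open fingers at about (319,270). The fingers are clear of everything, and both bottles can be seen (their bodies between rows 170 and 225).

Emit:
{"fn": "send_rows", "kwargs": {
  "slide": [
    [0, 0, 0],
    [0, 0, 0],
    [0, 0, 0],
    [0, 0, 0],
    [0, 0, 0],
    [0, 0, 0],
    [0, 0, 0],
    [0, 0, 0]
  ],
  "roll": [0, 0, 0, 0, 0, 0, 0, 0],
  "claw": [0.6, 0.4, 0.2, 0.1, 0, 0, 0, 0],
  "force": 40
}}

```text
t: 3.53
eef_pos: [0.6088, -0.0014, 0.2441]
tool_rot: [-0.0, 0.996, -0.09, 0.001]
contact_force: [0.7, 1.9, 5.2]
gripper_width: 0.29
grasp_force: 39.4
```

```bash
cat >> h.py <<'E'
def bottles(im,m,r0=172,r1=222):
    h=cv2.cvtColor(im,cv2.COLOR_RGB2HSV)
    mk=((h[:,:,0]>5)&(h[:,:,0]<18)&(h[:,:,1]>190)&(h[:,:,2]>110)).astype(np.uint8)
    mk=cv2.morphologyEx(mk,cv2.MORPH_OPEN,np.ones((3,3),np.uint8))
    k,l,s,c=cv2.connectedComponentsWithStats(mk)
    T=np.linalg.inv(m['camera_from_world']); cy,cz=yz(T[:3,3]); out=[]
    ids=[i for i in range(1,k) if s[i,4]>1500]; ids=sorted(ids,key=lambda i:-s[i,4])[:2]
    for i in sorted(ids,key=lambda i:c[i][0]):
        E=[]
        for v in range(r0,r1):
            u=np.nonzero(l[v]==i)[0]
            if len(u)>20: E+=[[u[0],v],[u[-1],v]]
        x=cv2.undistortPoints(np.array(E,float)[:,None],np.array(m['camera_matrix']),np.array(m['D'],float))[:,0]
        d=np.c_[x,np.ones(len(x))]@T[:3,:3].T; a=np.arctan2(d@ey,-d[:,2]).reshape(-1,2)
        w=np.median(a,0); out.append((w.mean(),w[1]-w[0],max(e[0] for e in E)))
    return out,cy,cz
E
python3 - <<'E'
from h import *
for n in range(3):
    o,p,R=pose()
    m=bot.camera_model('wrist'); im=bot.read_camera('wrist')
    b=bottles(im,m); print(o['t'],p,yz(p),o['contact_force'].round(2),o['gripper_width'],o['grasp_force']);print(b,tilt(*b))
cv2.imwrite('pics/w3.png',im[:,:,::-1])
k,l,s,cc=cv2.connectedComponentsWithStats(redmask(im))
for i in range(1,k):
    if s[i,4]>100: print(s[i].tolist(),cc[i].round(1))
E
```

```text
3.5333 [ 0.60882819 -0.00140755  0.24410734] (np.float64(0.06361068816498014), np.float64(0.13910734153233917)) [0.72 1.9  5.21] 0.2904594429163961 39.399946331977844
([(np.float64(0.28272642894003097), np.float64(-0.1678796948700372), np.int64(267)), (np.float64(-0.7733906504010415), np.float64(-0.14470253359987506), np.int64(618))], np.float64(0.06342559184287896), np.float64(0.281275792852241)) (np.float64(-0.33590936270694755), array([-0.0137402,  0.0204397]))
3.5833 [ 0.60884677 -0.00141183  0.24412524] (np.float64(0.06360986176281483), np.float64(0.13912524001612464)) [0.52 2.59 5.66] 0.2925846332805484 39.438552260398865
([(np.float64(0.28283221080774523), np.float64(-0.16769278220812772), np.int64(267)), (np.float64(-0.7742277217096103), np.float64(-0.14485478700411292), np.int64(618))], np.float64(0.06344373013546717), np.float64(0.28125545612373815)) (np.float64(-0.3369220557132283), array([-0.01409537,  0.02104078]))
3.6333 [ 0.60885079 -0.00140375  0.24408952] (np.float64(0.06361853274095713), np.float64(0.13908951674225728)) [0.22 2.23 5.99] 0.289653831756719 39.450531005859375
([(np.float64(0.2827042243326595), np.float64(-0.16765308455840794), np.int64(267)), (np.float64(-0.7741482697354625), np.float64(-0.1457674401503013), np.int64(618))], np.float64(0.06345561628276186), np.float64(0.28124578784576004)) (np.float64(-0.3369629055844725), array([-0.01400358,  0.02090274]))
[296, 271, 51, 63, 2430] [321.1 305.1]
```

```bash
cat > ctl.py <<'E'
from h import *
import pickle,sys
I,C,DH,DT,STOP=.043,.006,.008,1/120,-.30
OFF=(-.0140,.0209)   # wrist-view calibration on the rest stop (tilt -0.30)
def save(S): pickle.dump(S,open('S.pkl','wb'))
def load(): return pickle.load(open('S.pkl','rb'))
def arc(p): return np.array([-.17*np.sin(p),.17*np.cos(p)-.0187])
def step(x,p,dp):        # x: 5xN  th,om,th0,kg,ks
    th,om,t0,kg,ks=x
    om=om+DT*(kg*(th-t0)+ks*(p-th)-C*om-DH*(om-dp)-.001*np.tanh(om/.01))/I
    th=th+DT*om; hit=th<STOP
    return np.array([np.where(hit,STOP,th),np.where(hit,np.maximum(om,0),om),t0,kg,ks])
def run(x,p0,rows):      # rows of 1/12 s, linear between
    tr=[]
    for p1 in rows:
        for k in range(10): x=step(x,p0+(p1-p0)*(k+1)/10,(p1-p0)*12); tr.append(x[:2])
        p0=p1
    return x,np.array(tr)
def init(N=3000):
    r=np.random.default_rng(1); x=np.zeros((5,N)); x[0]=STOP
    x[2]=r.uniform(-.1,.1,N); x[3]=np.clip(r.normal(.345,.035,N),.27,.44); x[4]=r.normal(.2,.015,N)
    save(dict(x=x,p=-.384,c=np.array([.0614,.1382])))
def propose(S,ps):       # commands in mm for wanted handle angles, rounded
    sl=[]
    for p in ps:
        d=arc(p)-S['c']; sl.append([0,round(-d[0]*1e3,1),round(-d[1]*1e3,1)])
    S['cmd']=(sl,list(ps)); save(S); print('slide',sl)
def look(n=2):           # after the move: propagate ensemble, then update from n pictures
    S=load(); x=S['x']; r=np.random.default_rng()
    if S.get('cmd'):
        sl,ps=S['cmd']; x,_=run(x,S['p'],ps); S['p']=ps[-1]
        S['c']=S['c']+np.array([-sl[-1][1],-sl[-1][2]])/1e3; S['cmd']=None
        x[1]+=np.where(x[0]>STOP,r.normal(0,.01,x.shape[1]),0)
    for i in range(n):
        m=bot.camera_model('wrist'); o,pp,_=pose(); im=bot.read_camera('wrist')
        z,_=tilt(*bottles(im,m),OFF); g=yz(pp)
        pa=-np.arctan2(g[0],g[1]+.0187)
        pr=x.mean(1); K=np.cov(x)[:,0]/(np.var(x[0])+.003**2)
        x=x+np.outer(K,z+r.normal(0,.003,x.shape[1])-x[0]); x[0]=np.maximum(x[0],STOP); x[3]=np.clip(x[3],.25,.46)
        print(f"t {o['t']:.2f} tilt {z:.4f} (pred {pr[0]:.4f}) p_act {pa:.3f} cmd {S['p']:.3f} R {np.hypot(g[0],g[1]+.0187)*1e3:.1f} F {o['contact_force'].round(1)} t_now {bot.get_obs()['t']:.3f}")
        for k in range(6): x=step(x,S['p'],0)
    S['x']=x; save(S)
    print('est',x.mean(1).round(3),'sd',x.std(1).round(3)); return S
def plan(S,ref,end=None,w_om=.3):   # ref: 8 wanted tilts at row ends
    x=S['x'].mean(1); pe=lambda th:th-x[3]/x[4]*(th-x[2])
    ref=np.asarray(ref)
    def f(ps):
        xx,tr=run(x,S['p'],ps); d=np.diff(np.r_[S['p'],ps])
        return np.r_[(tr[9::10,0]-ref)*4,(tr[-1,0]-ref[-1])*20,(tr[-1,1]-(end or 0))*10,d*.3,(ps[-1]-pe(ref[-1]))*1.0]
    s=least_squares(f,np.linspace(S['p'],pe(ref[-1]),8),bounds=(-.9,.75)); ps=s.x.round(3)
    e,tr=run(S['x'],S['p'],ps); print('p',ps.tolist(),'p_eq',round(pe(ref[-1]),3)); print('th',tr[9::10,0].mean(1).round(3),'end sd',e[:2].std(1).round(3),'om end',e[1].mean().round(3))
    propose(S,ps)
E
python3 - <<'E'
from ctl import *
init(); propose(load(),[-.36,-.30,-.24,-.18,-.12,-.06,0,.03])
E
```

```text
slide [[0, np.float64(1.5), np.float64(-2.2)], [0, np.float64(11.2), np.float64(-5.5)], [0, np.float64(21.0), np.float64(-8.2)], [0, np.float64(31.0), np.float64(-10.4)], [0, np.float64(41.0), np.float64(-11.9)], [0, np.float64(51.2), np.float64(-12.8)], [0, np.float64(61.4), np.float64(-13.1)], [0, np.float64(66.5), np.float64(-13.0)]]
```

Emit:
{"fn": "send_rows", "kwargs": {
  "slide": [
    [0, 1.5, -2],
    [0, 11, -5.5],
    [0, 21, -8],
    [0, 31, -10.5],
    [0, 41, -12],
    [0, 51, -13],
    [0, 61.5, -13],
    [0, 66.5, -13]
  ],
  "roll": [0, 0, 0, 0, 0, 0, 0, 0],
  "claw": [0, 0, 0, 0, 0, 0, 0, 0]
}}

```text
t: 4.35
eef_pos: [0.596, -0.07, 0.2566]
tool_rot: [0.0, 0.996, -0.092, 0.0]
contact_force: [2.0, -0.7, 1.5]
gripper_width: 0.29
grasp_force: 39.9
```

```bash
sed -i "s/sl.append(.*/sl.append([0,round(-d[0]*2e3)\/2,round(-d[1]*2e3)\/2])/" ctl.py; python3 - <<'E'
from ctl import *
S=look(); propose(S,[.04,.05,.06,.07,.08,.09,.1,.1])
E
```

```text
t 4.35 tilt -0.3113 (pred -0.3000) p_act 0.036 cmd 0.030 R 170.4 F [ 2.  -0.7  1.5] t_now 4.400
t 4.40 tilt -0.3109 (pred -0.3000) p_act 0.039 cmd 0.030 R 170.4 F [ 2.5 -1.5  2.6] t_now 4.450
est [-0.3    0.001  0.006  0.348  0.199] sd [0.    0.004 0.058 0.035 0.015]
slide [[0, 1.5, 0.0], [0, 3.5, 0.0], [0, 5.0, 0.0], [0, 7.0, 0.5], [0, 8.5, 0.5], [0, 10.0, 0.5], [0, 12.0, 0.5], [0, 12.0, 0.5]]
```

Emit:
{"fn": "send_rows", "kwargs": {
  "slide": [
    [0, 1.5, 0],
    [0, 3.5, 0],
    [0, 5, 0],
    [0, 7, 0.5],
    [0, 8.5, 0.5],
    [0, 10, 0.5],
    [0, 12, 0.5],
    [0, 12, 0.5]
  ],
  "roll": [0, 0, 0, 0, 0, 0, 0, 0],
  "claw": [0, 0, 0, 0, 0, 0, 0, 0]
}}

```text
t: 5.12
eef_pos: [0.5942, -0.0798, 0.2559]
tool_rot: [0.0, 0.996, -0.091, 0.0]
contact_force: [3.3, -0.5, 4.4]
gripper_width: 0.288
grasp_force: 40.1
```

```bash
sed -i "s/z,_=tilt(\*bottles(im,m),OFF)/bb=bottles(im,m); z,_=tilt(*bb,OFF); S.setdefault('log',[]).append(bb)/" ctl.py; python3 - <<'E'
from ctl import *
S=look()
A=[([(.28272,),(-.77400,)],.06344,.28126)]+S['log'][-2:]
def f(v):
    r=[]
    for out,cy,cz in A:
        for Y,a in zip((.15,-.15),out):
            t=-.30; y=(Y+v[2])*np.cos(t)-(.022+v[1])*np.sin(t); z=(Y+v[2])*np.sin(t)+(.022+v[1])*np.cos(t)
            r.append(np.arctan2(y-cy-v[0],cz-z)-a[0])
    return r
s=least_squares(f,[0,0,0]); print(A,s.x,np.round(s.fun,4))
E
```

```text
t 5.12 tilt -0.3075 (pred -0.2978) p_act 0.095 cmd 0.100 R 170.4 F [ 3.3 -0.5  4.4] t_now 5.167
t 5.17 tilt -0.3079 (pred -0.3000) p_act 0.094 cmd 0.100 R 170.3 F [ 2.2 -0.6  3.4] t_now 5.217
est [-0.3    0.     0.021  0.356  0.197] sd [0.    0.002 0.055 0.034 0.015]
[([(0.28272,), (-0.774,)], 0.06344, 0.28126), ([(np.float64(0.4950846442271263), np.float64(-0.13801939983209222), np.int64(200)), (np.float64(-0.5028706822653463), np.float64(-0.1981608627320568), np.int64(507))], np.float64(-0.01623232173037152), np.float64(0.2929792562373582)), ([(np.float64(0.4944064306955914), np.float64(-0.13804137022554763), np.int64(200)), (np.float64(-0.5038763135314555), np.float64(-0.1973642287453785), np.int64(507))], np.float64(-0.016007873201777677), np.float64(0.29299993220505455))] [2.35616372 0.70505912 2.24802172] [ 0.0012  0.004   0.0001 -0.0022  0.0002 -0.0019]
```

```bash
python3 - <<'E'
from ctl import *
S=load()
A=[([(.28272,),(-.77400,)],.06344,.28126)]+S['log'][-2:]
def f(v):
    r=[]
    for out,cy,cz in A:
        for Y,a in zip((.15,-.15),out):
            t=-.30; y=(Y+v[2])*np.cos(t)-(.022+v[1])*np.sin(t); z=(Y+v[2])*np.sin(t)+(.022+v[1])*np.cos(t)
            r.append((np.arctan2(y-cy-v[0],cz-z)-a[0]+v[3])/.002)
    return r+list(np.array(v)/[.003,.003,.003,.01])
s=least_squares(f,[0,0,0,0]); print(s.x,np.round(s.fun*.002,4))
propose(S,[.11,.12,.13,.14,.15,.16,.16,.16])
E
```

```text
[-0.00104008  0.0091494  -0.00174154 -0.00685937] [ 0.0014  0.0027 -0.001  -0.0011 -0.0009 -0.0009 -0.0007  0.0061 -0.0012
 -0.0014]
slide [[0, 1.5, 0.5], [0, 3.5, 0.5], [0, 5.0, 1.0], [0, 6.5, 1.0], [0, 8.5, 1.5], [0, 10.0, 1.5], [0, 10.0, 1.5], [0, 10.0, 1.5]]
```

Emit:
{"fn": "send_rows", "kwargs": {
  "slide": [
    [0, 1.5, 0.5],
    [0, 3.5, 0.5],
    [0, 5, 1],
    [0, 6.5, 1],
    [0, 8.5, 1.5],
    [0, 10, 1.5],
    [0, 10, 1.5],
    [0, 10, 1.5]
  ],
  "roll": [0, 0, 0, 0, 0, 0, 0, 0],
  "claw": [0, 0, 0, 0, 0, 0, 0, 0]
}}

```text
t: 5.88
eef_pos: [0.5924, -0.0895, 0.2546]
tool_rot: [0.0, 0.996, -0.091, 0.0]
contact_force: [3.4, -1.5, 6.1]
gripper_width: 0.29
grasp_force: 40.3
```

```bash
cat >> h.py <<'E'
V=[-.00104,.00915,-.00174,-.00686]
def tilt(out,cy,cz,off=None):
    def f(t):
        t=t[0]; r=[]
        for Y,o in zip((.15,-.15),out):
            Y=Y+V[2]; Z=.022+V[1]
            r.append(np.arctan2(Y*np.cos(t)-Z*np.sin(t)-cy-V[0],cz-Y*np.sin(t)-Z*np.cos(t))-o[0]+V[3])
        return r
    s=least_squares(f,[-.1]); return s.x[0],s.fun
E
python3 - <<'E'
from ctl import *
S=look()
propose(S,[.17,.18,.19,.2,.21,.22,.22,.22])
E
```

```text
t 5.88 tilt -0.2965 (pred -0.2985) p_act 0.153 cmd 0.160 R 170.3 F [ 3.4 -1.5  6.1] t_now 5.933
t 5.93 tilt -0.2963 (pred -0.2967) p_act 0.152 cmd 0.160 R 170.3 F [ 1.7 -0.6  5.2] t_now 5.983
est [-0.297 -0.011  0.014  0.354  0.197] sd [0.003 0.031 0.051 0.033 0.014]
slide [[0, 1.5, 0.5], [0, 3.5, 0.5], [0, 5.0, 1.0], [0, 6.5, 1.5], [0, 8.5, 1.5], [0, 10.0, 2.0], [0, 10.0, 2.0], [0, 10.0, 2.0]]
```

Emit:
{"fn": "send_rows", "kwargs": {
  "slide": [
    [0, 1.5, 0.5],
    [0, 3.5, 0.5],
    [0, 5, 1],
    [0, 6.5, 1.5],
    [0, 8.5, 1.5],
    [0, 10, 2],
    [0, 10, 2],
    [0, 10, 2]
  ],
  "roll": [0, 0, 0, 0, 0, 0, 0, 0],
  "claw": [0, 0, 0, 0, 0, 0, 0, 0]
}}

```text
t: 6.65
eef_pos: [0.5906, -0.0995, 0.2528]
tool_rot: [0.0, 0.996, -0.091, 0.0]
contact_force: [1.5, -1.2, 7.2]
gripper_width: 0.29
grasp_force: 40.4
```

```bash
python3 - <<'E'
from ctl import *
S=look()
propose(S,[.23,.24,.25,.26,.27,.28,.28,.28])
E
```

```text
t 6.65 tilt -0.2947 (pred -0.2820) p_act 0.214 cmd 0.220 R 170.4 F [ 1.5 -1.2  7.2] t_now 6.700
t 6.70 tilt -0.2953 (pred -0.2941) p_act 0.214 cmd 0.220 R 170.4 F [ 1.6 -1.4  7.2] t_now 6.750
est [-0.295 -0.009  0.027  0.357  0.197] sd [0.003 0.032 0.041 0.033 0.014]
slide [[0, 1.5, 0.5], [0, 3.5, 1.0], [0, 5.0, 1.0], [0, 6.5, 1.5], [0, 8.0, 2.0], [0, 10.0, 2.5], [0, 10.0, 2.5], [0, 10.0, 2.5]]
```

Emit:
{"fn": "send_rows", "kwargs": {
  "slide": [
    [0, 1.5, 0.5],
    [0, 3.5, 1],
    [0, 5, 1],
    [0, 6.5, 1.5],
    [0, 8, 2],
    [0, 10, 2.5],
    [0, 10, 2.5],
    [0, 10, 2.5]
  ],
  "roll": [0, 0, 0, 0, 0, 0, 0, 0],
  "claw": [0, 0, 0, 0, 0, 0, 0, 0]
}}

```text
t: 7.42
eef_pos: [0.5888, -0.1096, 0.2502]
tool_rot: [0.0, 0.996, -0.091, 0.0]
contact_force: [2.4, -1.8, 6.8]
gripper_width: 0.291
grasp_force: 40.4
```

```bash
python3 - <<'E'
from ctl import *
S=look()
propose(S,[.29,.3,.31,.32,.33,.34,.34,.34])
E
```

```text
t 7.42 tilt -0.2880 (pred -0.2785) p_act 0.276 cmd 0.280 R 170.4 F [ 2.4 -1.8  6.8] t_now 7.467
t 7.47 tilt -0.2868 (pred -0.2862) p_act 0.275 cmd 0.280 R 170.4 F [ 2.7 -1.6  6.3] t_now 7.517
est [-0.285  0.026  0.034  0.359  0.196] sd [0.003 0.029 0.035 0.032 0.014]
slide [[0, 1.5, 0.5], [0, 3.0, 1.0], [0, 5.0, 1.5], [0, 6.5, 2.0], [0, 8.0, 2.5], [0, 9.5, 3.0], [0, 9.5, 3.0], [0, 9.5, 3.0]]
```

Emit:
{"fn": "send_rows", "kwargs": {
  "slide": [
    [0, 1.5, 0.5],
    [0, 3, 1],
    [0, 5, 1.5],
    [0, 6.5, 2],
    [0, 8, 2.5],
    [0, 9.5, 3],
    [0, 9.5, 3],
    [0, 9.5, 3]
  ],
  "roll": [0, 0, 0, 0, 0, 0, 0, 0],
  "claw": [0, 0, 0, 0, 0, 0, 0, 0]
}}

```text
t: 8.18
eef_pos: [0.587, -0.1191, 0.2472]
tool_rot: [0.0, 0.996, -0.091, 0.0]
contact_force: [1.8, -2.5, 7.7]
gripper_width: 0.288
grasp_force: 40.4
```

```bash
python3 - <<'E'
from ctl import *
S=look()
a=S['x'].mean(1)[0]; plan(S,np.linspace(a,-.10,9)[1:],end=.05)
E
```

```text
t 8.18 tilt -0.1687 (pred -0.2355) p_act 0.335 cmd 0.340 R 170.4 F [ 1.8 -2.5  7.7] t_now 8.233
t 8.23 tilt -0.1499 (pred -0.1506) p_act 0.335 cmd 0.340 R 170.4 F [ 1.7 -2.3  7.2] t_now 8.283
est [-0.13   0.425  0.014  0.35   0.199] sd [0.003 0.022 0.032 0.031 0.014]
p [-0.368, -0.4, -0.168, 0.071, 0.211, 0.241, 0.194, 0.107] p_eq 0.1
th [-0.102 -0.093 -0.096 -0.102 -0.107 -0.106 -0.102 -0.096] end sd [0.063 0.173] om end 0.069
slide [[0, -118.0, 2.0], [0, -123.0, 4.0], [0, -85.0, -7.0], [0, -44.5, -9.0], [0, -21.0, -6.0], [0, -16.0, -4.5], [0, -24.0, -6.5], [0, -38.5, -8.5]]
```

```bash
python3 - <<'E'
from ctl import *
S=load()
plan(S,[-.10,-.075,-.06,-.05,-.04,-.03,-.025,-.02])
E
```

```text
p [-0.017, -0.129, -0.111, -0.057, -0.032, -0.049, -0.065, 0.009] p_eq 0.039
th [-0.097 -0.071 -0.052 -0.039 -0.029 -0.022 -0.018 -0.016] end sd [0.065 0.197] om end 0.024
slide [[0, -59.5, -9.5], [0, -78.5, -8.0], [0, -75.5, -8.5], [0, -66.5, -9.5], [0, -62.0, -9.5], [0, -65.0, -9.5], [0, -67.5, -9.0], [0, -55.0, -9.5]]
```

```bash
python3 - <<'E'
s=open('ctl.py').read()
s=s.replace("    def f(ps):\n","    def f(dd):\n        ps=S['p']+np.cumsum(dd)\n").replace("s=least_squares(f,np.linspace(S['p'],pe(ref[-1]),8),bounds=(-.9,.75)); ps=s.x.round(3)","s=least_squares(f,np.clip(np.full(8,(pe(ref[-1])-S['p'])/8),-.2,.2),bounds=(-.22,.22)); ps=(S['p']+np.cumsum(s.x)).round(3)")
open('ctl.py','w').write(s)
from ctl import *
S=load()
plan(S,[-.10,-.075,-.06,-.05,-.04,-.03,-.025,-.02])
E
```

```text
p [0.12, -0.1, -0.258, -0.181, -0.068, -0.011, -0.004, 0.022] p_eq 0.039
th [-0.094 -0.063 -0.042 -0.03  -0.024 -0.02  -0.017 -0.015] end sd [0.066 0.198] om end 0.025
slide [[0, -36.0, -8.5], [0, -73.5, -9.0], [0, -100.0, -4.0], [0, -87.0, -7.0], [0, -68.0, -9.0], [0, -58.5, -9.5], [0, -57.5, -9.5], [0, -53.0, -9.5]]
```

Emit:
{"fn": "send_rows", "kwargs": {
  "slide": [
    [0, -36, -8.5],
    [0, -73.5, -9],
    [0, -100, -4],
    [0, -87, -7],
    [0, -68, -9],
    [0, -58.5, -9.5],
    [0, -57.5, -9.5],
    [0, -53, -9.5]
  ],
  "roll": [0, 0, 0, 0, 0, 0, 0, 0],
  "claw": [0, 0, 0, 0, 0, 0, 0, 0]
}}

```text
t: 8.95
eef_pos: [0.5967, -0.0662, 0.2566]
tool_rot: [-0.0, 0.996, -0.091, 0.0]
contact_force: [2.1, 0.2, 4.9]
gripper_width: 0.287
grasp_force: 43.9
```

```bash
python3 - <<'E'
from ctl import *
S=look(); a=S['x'].mean(1)[0]
plan(S,a+(-.02-a)*np.array([.15,.35,.55,.7,.82,.9,.96,1]))
E
```

```text
t 8.95 tilt -0.0692 (pred -0.0152) p_act 0.013 cmd 0.022 R 170.3 F [2.1 0.2 4.9] t_now 9.000
t 9.00 tilt -0.0774 (pred -0.0764) p_act 0.020 cmd 0.022 R 170.3 F [ 1.8 -1.4  6. ] t_now 9.050
est [-0.085 -0.175  0.039  0.337  0.205] sd [0.003 0.033 0.01  0.027 0.012]
p [0.242, 0.462, 0.567, 0.347, 0.127, -0.093, -0.251, -0.031] p_eq 0.077
th [-0.098 -0.102 -0.093 -0.073 -0.05  -0.031 -0.021 -0.02 ] end sd [0.033 0.074] om end 0.007
slide [[0, 37.0, 5.0], [0, 72.0, 17.5], [0, 87.5, 26.5], [0, 54.0, 10.0], [0, 18.0, 1.5], [0, -19.5, 0.5], [0, -46.0, 5.0], [0, -9.0, 0.0]]
```

Emit:
{"fn": "send_rows", "kwargs": {
  "slide": [
    [0, 37, 5],
    [0, 72, 17.5],
    [0, 87.5, 26.5],
    [0, 54, 10],
    [0, 18, 1.5],
    [0, -19.5, 0.5],
    [0, -46, 5],
    [0, -9, 0]
  ],
  "roll": [0, 0, 0, 0, 0, 0, 0, 0],
  "claw": [0, 0, 0, 0, 0, 0, 0, 0]
}}

```text
t: 9.72
eef_pos: [0.6016, -0.0399, 0.2554]
tool_rot: [-0.005, 0.997, -0.08, 0.002]
contact_force: [4.2, 3.5, 6.9]
gripper_width: 0.289
grasp_force: 44.2
```

```bash
sed -i 's/d\*.3,/d*.5,/' ctl.py; python3 - <<'E'
from ctl import *
S=look(); a=S['x'].mean(1)[0]
plan(S,a+(-.02-a)*np.array([.15,.35,.55,.7,.82,.9,.96,1]))
E
```

```text
t 9.72 tilt -0.0599 (pred -0.0199) p_act -0.144 cmd -0.031 R 170.9 F [4.2 3.5 6.9] t_now 9.767
t 9.77 tilt -0.0591 (pred -0.0646) p_act -0.036 cmd -0.031 R 170.7 F [-3.5 -8.2 14.2] t_now 9.817
est [-0.068 -0.133  0.044  0.331  0.205] sd [0.003 0.02  0.009 0.027 0.012]
p [0.189, 0.409, 0.444, 0.284, 0.081, -0.069, -0.11, 0.002] p_eq 0.084
th [-0.078 -0.081 -0.073 -0.058 -0.041 -0.028 -0.021 -0.02 ] end sd [0.023 0.051] om end 0.004
slide [[0, 37.5, 3.0], [0, 73.0, 14.0], [0, 78.5, 16.5], [0, 53.0, 6.5], [0, 19.0, 0.5], [0, -6.5, 0.5], [0, -13.5, 1.0], [0, 5.5, 0.0]]
```

```bash
python3 - <<'E'
s=open('ctl.py').read()
s=s.replace("""def run(x,p0,rows):      # rows of 1/12 s, linear between
    tr=[]
""","""TAU=.04
def run(x,p0,rows):      # rows of 1/12 s, linear between, arm lag TAU
    tr=[]; pl=p0
""").replace("x=step(x,p0+(p1-p0)*(k+1)/10,(p1-p0)*12); tr.append(x[:2])","v=(p0+(p1-p0)*(k+1)/10-pl)/TAU; pl=pl+v*DT; x=step(x,pl,v); tr.append(x[:2])")
s=s.replace("        p0=p1\n    return x","        p0=p1\n    run.pl=pl\n    return x")
s=s.replace("S['p']=ps[-1]\n","S['p']=ps[-1]; S['pl']=run.pl\n")
s=s.replace("for k in range(6): x=step(x,S['p'],0)","for k in range(6): v=(S['p']-S.get('pl',S['p']))/TAU; S['pl']=S.get('pl',S['p'])+v*DT; x=step(x,S['pl'],v)")
s=s.replace("bounds=(-.22,.22)","bounds=(-.15,.15)").replace("/8),-.2,.2)","/8),-.14,.14)")
open('ctl.py','w').write(s)
from ctl import *
S=load(); S['cmd']=None; S['x'][1]+=np.random.normal(.06,.08,S['x'].shape[1]); save(S)
S=look(); a=S['x'].mean(1)[0]
plan(S,a+(-.02-a)*np.array([.15,.35,.55,.7,.82,.9,.96,1]))
E
```

```text
t 9.82 tilt -0.0647 (pred -0.0675) p_act -0.022 cmd -0.031 R 170.8 F [-1.1 -1.9  9.9] t_now 9.867
t 9.87 tilt -0.0744 (pred -0.0704) p_act -0.029 cmd -0.031 R 170.8 F [ 2.1 -0.1  7.3] t_now 9.917
est [-0.081 -0.17   0.044  0.331  0.205] sd [0.005 0.051 0.008 0.027 0.012]
p [-0.002, 0.022, 0.042, 0.06, 0.076, 0.09, 0.105, 0.119] p_eq 0.084
th [-0.097 -0.118 -0.141 -0.167 -0.196 -0.227 -0.258 -0.28 ] end sd [0.029 0.199] om end -0.197
slide [[0, 5.0, 0.0], [0, 9.0, 0.0], [0, 12.5, 0.0], [0, 15.5, 0.0], [0, 18.5, 0.5], [0, 20.5, 0.5], [0, 23.0, 1.0], [0, 25.5, 1.0]]
```

```bash
python3 - <<'E'
s=open('ctl.py').read()
s=s.replace("hit=th<STOP\n","hit=th<LIM[0]\n").replace("TAU=.04","TAU=.04; LIM=[STOP]").replace("np.where(hit,STOP,th)","np.where(hit,LIM[0],th)")
s=s.replace("    s=least_squares(f,np","    LIM[0]=-9\n    s=least_squares(f,np",1) if 0 else s
i=s.index("def plan"); t=s[i:].replace("    s=least_squares(","    LIM[0]=-9; s=least_squares(").replace("; ps=(S['p']","; LIM[0]=STOP; ps=(S['p']").replace("bounds=(-.15,.15)","bounds=(-.2,.2),x_scale=.1")
open('ctl.py','w').write(s[:i]+t)
from ctl import *
S=load(); a=S['x'].mean(1)[0]
plan(S,a+(-.02-a)*np.array([.15,.35,.55,.7,.82,.9,.96,1]))
E
```

```text
p [0.169, 0.369, 0.569, 0.444, 0.244, 0.044, -0.156, -0.268] p_eq 0.084
th [-0.096 -0.108 -0.111 -0.101 -0.082 -0.062 -0.045 -0.038] end sd [0.047 0.088] om end 0.021
slide [[0, 34.0, 2.5], [0, 66.5, 11.5], [0, 97.0, 26.5], [0, 78.5, 16.5], [0, 46.5, 5.0], [0, 13.0, 0.0], [0, -21.0, 2.0], [0, -39.5, 6.0]]
```

```bash
python3 - <<'E'
s=open('ctl.py').read()
i=s.index("def plan")
s=s[:i]+'''def plan(S,ref,ws=6,wd=.5,H=16):   # ref: wanted tilts at row ends (last one goes on); plans H rows, sends 8
    x=S['x'].mean(1); ref=np.r_[ref,np.full(H-len(ref),ref[-1])]; pe=ref[-1]-x[3]/x[4]*(ref[-1]-x[2])
    def f(dd):
        ps=S['p']+np.cumsum(dd); _,tr=run(x,S['p'],ps)
        return np.r_[(tr[9::10,0]-ref)*ws,(tr[-1,0]-ref[-1])*20,tr[-1,1]*10,dd*wd,(ps[-1]-pe)*2]
    LIM[0]=-9; s=least_squares(f,np.zeros(H),bounds=(-.2,.2),x_scale=.1); LIM[0]=STOP
    ps=(S['p']+np.cumsum(s.x)).round(3); _,tr=run(x,S['p'],ps); print('th16',tr[9::10,0].round(3)); ps=ps[:8]
    e,_=run(S['x'],S['p'],ps); print('p',ps.tolist(),'p_eq',round(pe,3),'end sd',e[:2].std(1).round(3),'om end',e[1].mean().round(3))
    propose(S,ps)
'''
open('ctl.py','w').write(s)
from ctl import *
S=load(); plan(S,[-.02])
E
```

```text
th16 [-0.096 -0.108 -0.111 -0.101 -0.08  -0.056 -0.033 -0.019 -0.012 -0.012
 -0.015 -0.018 -0.02  -0.021 -0.021 -0.021]
p [0.169, 0.369, 0.569, 0.499, 0.299, 0.099, -0.101, -0.179] p_eq 0.084 end sd [0.047 0.091] om end 0.131
slide [[0, 34.0, 2.5], [0, 66.5, 11.5], [0, 97.0, 26.5], [0, 87.0, 20.5], [0, 55.5, 7.5], [0, 22.0, 0.5], [0, -11.5, 1.0], [0, -25.0, 2.5]]
```

```bash
python3 - <<'E'
from ctl import *
S=load(); plan(S,[-.09,-.09,-.09,-.08,-.07,-.06,-.05,-.04,-.03,-.02],ws=4,wd=1.5)
E
```

```text
th16 [-0.096 -0.108 -0.114 -0.112 -0.103 -0.089 -0.074 -0.058 -0.045 -0.034
 -0.026 -0.022 -0.02  -0.019 -0.019 -0.019]
p [0.169, 0.33, 0.381, 0.361, 0.298, 0.22, 0.143, 0.078] p_eq 0.084 end sd [0.047 0.089] om end 0.179
slide [[0, 34.0, 2.5], [0, 60.5, 9.0], [0, 68.5, 12.0], [0, 65.5, 11.0], [0, 55.5, 7.5], [0, 42.5, 4.0], [0, 29.5, 1.5], [0, 18.5, 0.5]]
```

Much smoother; send this.

Emit:
{"fn": "send_rows", "kwargs": {
  "slide": [
    [0, 34, 2.5],
    [0, 60.5, 9],
    [0, 68.5, 12],
    [0, 65.5, 11],
    [0, 55.5, 7.5],
    [0, 42.5, 4],
    [0, 29.5, 1.5],
    [0, 18.5, 0.5]
  ],
  "roll": [0, 0, 0, 0, 0, 0, 0, 0],
  "claw": [0, 0, 0, 0, 0, 0, 0, 0]
}}

```text
t: 10.58
eef_pos: [0.5953, -0.0747, 0.2568]
tool_rot: [-0.0, 0.996, -0.091, 0.001]
contact_force: [1.7, -0.6, 7.6]
gripper_width: 0.288
grasp_force: 44.1
```

```bash
python3 - <<'E'
from ctl import *
S=look(); plan(S,[-.02],ws=4,wd=1.5)
E
```

```text
t 10.58 tilt -0.0566 (pred -0.0579) p_act 0.064 cmd 0.078 R 170.9 F [ 1.7 -0.6  7.6] t_now 10.633
t 10.63 tilt -0.0487 (pred -0.0479) p_act 0.046 cmd 0.078 R 170.8 F [2.3 1.3 8.4] t_now 10.683
est [-0.04   0.16   0.044  0.331  0.205] sd [0.003 0.02  0.008 0.026 0.012]
th16 [-0.028 -0.019 -0.013 -0.01  -0.01  -0.011 -0.013 -0.016 -0.018 -0.019
 -0.02  -0.02  -0.02  -0.02  -0.02  -0.02 ]
p [0.016, -0.011, -0.012, 0.003, 0.024, 0.047, 0.066, 0.081] p_eq 0.084 end sd [0.021 0.042] om end -0.026
slide [[0, -10.5, -0.5], [0, -15.0, -0.5], [0, -15.0, -0.5], [0, -12.5, -0.5], [0, -9.0, -0.5], [0, -5.0, -0.5], [0, -2.0, 0.0], [0, 0.5, 0.0]]
```

Emit:
{"fn": "send_rows", "kwargs": {
  "slide": [
    [0, -10.5, -0.5],
    [0, -15, -0.5],
    [0, -15, -0.5],
    [0, -12.5, -0.5],
    [0, -9, -0.5],
    [0, -5, -0.5],
    [0, -2, 0],
    [0, 0.5, 0]
  ],
  "roll": [0, 0, 0, 0, 0, 0, 0, 0],
  "claw": [0, 0, 0, 0, 0, 0, 0, 0]
}}

```text
t: 11.35
eef_pos: [0.595, -0.0761, 0.2567]
tool_rot: [0.0, 0.996, -0.091, 0.001]
contact_force: [2.1, -0.6, 8.8]
gripper_width: 0.288
grasp_force: 44.3
```

```bash
python3 - <<'E'
from ctl import *
S=look()
ims=[]
for n in('top','side'):
    im=bot.read_camera(n); x,y=(333,145) if n=='top' else (291,152)
    ims.append(cv2.resize(im[y-25:y+25,x-25:x+25,::-1],(400,400),interpolation=cv2.INTER_CUBIC))
    for k in range(6): S['x']=step(S['x'],S['p'],0)
cv2.imwrite('pics/tab.png',np.hstack(ims)); save(S)
plan(S,[-.02],ws=4,wd=1.5)
E
```

```text
t 11.35 tilt -0.0404 (pred -0.0152) p_act 0.072 cmd 0.081 R 170.9 F [ 2.1 -0.6  8.8] t_now 11.400
t 11.40 tilt -0.0449 (pred -0.0436) p_act 0.076 cmd 0.081 R 170.9 F [ 1.3 -1.3  9.7] t_now 11.450
est [-0.048 -0.08   0.049  0.331  0.205] sd [0.003 0.02  0.007 0.026 0.012]
th16 [-0.063 -0.066 -0.064 -0.058 -0.05  -0.041 -0.033 -0.026 -0.022 -0.019
 -0.018 -0.018 -0.018 -0.019 -0.019 -0.019]
p [0.227, 0.27, 0.252, 0.205, 0.15, 0.102, 0.068, 0.048] p_eq 0.092 end sd [0.022 0.04 ] om end 0.073
slide [[0, 24.5, 4.0], [0, 31.5, 5.5], [0, 29.0, 5.0], [0, 21.0, 3.0], [0, 12.0, 1.5], [0, 3.5, 0.5], [0, -2.0, 0.0], [0, -5.5, -0.5]]
```

View pics/tab.png

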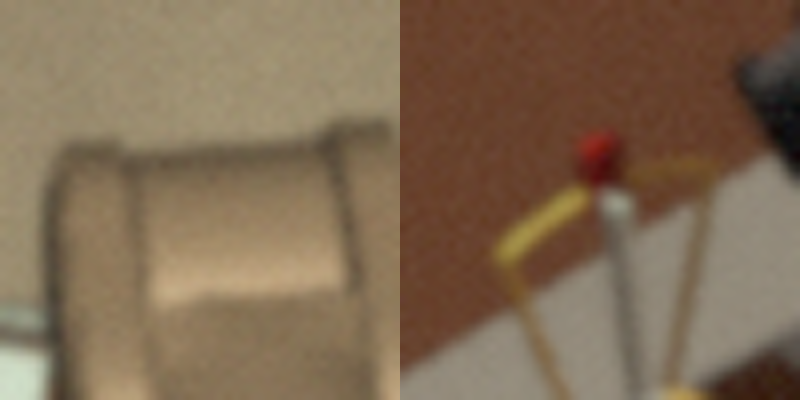

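The top view is blocked by the arm. The side view shows the pointer tip at pixel (293.1,152) close beside the tab at (291,147).

Emit:
{"fn": "send_rows", "kwargs": {
  "slide": [
    [0, 24.5, 4],
    [0, 31.5, 5.5],
    [0, 29, 5],
    [0, 21, 3],
    [0, 12, 1.5],
    [0, 3.5, 0.5],
    [0, -2, 0],
    [0, -5.5, -0.5]
  ],
  "roll": [0, 0, 0, 0, 0, 0, 0, 0],
  "claw": [0, 0, 0, 0, 0, 0, 0, 0]
}}

```text
t: 12.22
eef_pos: [0.5961, -0.0694, 0.2571]
tool_rot: [-0.0, 0.996, -0.09, 0.001]
contact_force: [2.7, -0.6, 6.3]
gripper_width: 0.286
grasp_force: 44.0
```

```bash
python3 - <<'E'
from ctl import *
S=look(); plan(S,[-.02],ws=4,wd=1.5)
m=bot.camera_model('side')
for x,ts in((.138,(-.08,-.05,-.02,.01,.04)),(.158,(-.08,-.05,-.02,.01,.04))):
    for t in ts: print(x,t,proj(m,ex*(.596+x)+ey*(AY-.125*np.sin(t))+np.array([0,0,AZ+.125*np.cos(t)])).round(1))
E
```

```text
t 12.22 tilt -0.0036 (pred -0.0254) p_act 0.033 cmd 0.048 R 170.9 F [ 2.7 -0.6  6.3] t_now 12.267
t 12.27 tilt 0.0007 (pred 0.0012) p_act 0.029 cmd 0.048 R 170.9 F [1.7 0.2 8.1] t_now 12.317
est [0.006 0.091 0.046 0.334 0.203] sd [0.003 0.015 0.007 0.026 0.012]
th16 [ 0.012  0.014  0.013  0.008  0.002 -0.005 -0.011 -0.016 -0.019 -0.021
 -0.022 -0.022 -0.022 -0.021 -0.021 -0.021]
p [-0.041, -0.06, -0.038, 0.002, 0.045, 0.082, 0.108, 0.122] p_eq 0.089 end sd [0.02  0.043] om end -0.049
slide [[0, -15.0, 0.0], [0, -18.5, 0.0], [0, -14.5, 0.0], [0, -8.0, 0.0], [0, -0.5, 0.0], [0, 6.0, 0.5], [0, 10.0, 1.0], [0, 12.5, 1.0]]
0.138 -0.08 [292.7 151.5]
0.138 -0.05 [293.7 151. ]
0.138 -0.02 [294.7 150.6]
0.138 0.01 [295.6 150.2]
0.138 0.04 [296.6 149.8]
0.158 -0.08 [288.8 148.9]
0.158 -0.05 [289.8 148.5]
0.158 -0.02 [290.8 148.1]
0.158 0.01 [291.7 147.7]
0.158 0.04 [292.7 147.3]
```

Emit:
{"fn": "send_rows", "kwargs": {
  "slide": [
    [0, -15, 0],
    [0, -18.5, 0],
    [0, -14.5, 0],
    [0, -8, 0],
    [0, -0.5, 0],
    [0, 6, 0.5],
    [0, 10, 1],
    [0, 12.5, 1]
  ],
  "roll": [0, 0, 0, 0, 0, 0, 0, 0],
  "claw": [0, 0, 0, 0, 0, 0, 0, 0]
}}

```text
t: 12.98
eef_pos: [0.5934, -0.0843, 0.2559]
tool_rot: [0.0, 0.996, -0.091, 0.0]
contact_force: [1.5, -0.3, 6.9]
gripper_width: 0.287
grasp_force: 44.1
```

```bash
python3 - <<'E'
from ctl import *
S=look(); plan(S,[-.02],ws=4,wd=1.5)
E
```

```text
t 12.98 tilt -0.0220 (pred -0.0153) p_act 0.121 cmd 0.122 R 170.9 F [ 1.5 -0.3  6.9] t_now 13.033
t 13.03 tilt -0.0246 (pred -0.0248) p_act 0.124 cmd 0.122 R 170.9 F [ 1.6 -1.8  8.2] t_now 13.083
est [-0.027 -0.045  0.048  0.332  0.205] sd [0.003 0.013 0.005 0.026 0.011]
th16 [-0.03  -0.031 -0.031 -0.029 -0.027 -0.025 -0.023 -0.021 -0.02  -0.019
 -0.019 -0.019 -0.019 -0.02  -0.02  -0.02 ]
p [0.144, 0.146, 0.136, 0.122, 0.107, 0.094, 0.086, 0.081] p_eq 0.09 end sd [0.013 0.026] om end 0.02
slide [[0, 4.0, 0.5], [0, 4.0, 0.5], [0, 2.5, 0.5], [0, 0.0, 0.0], [0, -2.5, 0.0], [0, -4.5, -0.5], [0, -6.0, -0.5], [0, -7.0, -0.5]]
```

Emit:
{"fn": "send_rows", "kwargs": {
  "slide": [
    [0, 4, 0.5],
    [0, 4, 0.5],
    [0, 2.5, 0.5],
    [0, 0, 0],
    [0, -2.5, 0],
    [0, -4.5, -0.5],
    [0, -6, -0.5],
    [0, -7, -0.5]
  ],
  "roll": [0, 0, 0, 0, 0, 0, 0, 0],
  "claw": [0, 0, 0, 0, 0, 0, 0, 0]
}}

```text
t: 13.75
eef_pos: [0.595, -0.0763, 0.2567]
tool_rot: [0.0, 0.996, -0.091, 0.001]
contact_force: [1.0, -0.7, 9.8]
gripper_width: 0.285
grasp_force: 44.3
```

```bash
python3 - <<'E'
from ctl import *
S=look(); plan(S,[-.02],ws=4,wd=1.5)
E
```

```text
t 13.75 tilt 0.0034 (pred -0.0205) p_act 0.073 cmd 0.081 R 170.8 F [ 1.  -0.7  9.8] t_now 13.800
t 13.80 tilt 0.0062 (pred 0.0054) p_act 0.072 cmd 0.081 R 170.9 F [ 0.4 -0.8  9.9] t_now 13.850
est [0.009 0.065 0.043 0.343 0.205] sd [0.003 0.012 0.004 0.025 0.011]
th16 [ 0.014  0.015  0.013  0.009  0.002 -0.004 -0.011 -0.016 -0.019 -0.021
 -0.022 -0.022 -0.022 -0.021 -0.021 -0.021]
p [-0.023, -0.052, -0.036, 0.0, 0.041, 0.077, 0.103, 0.117] p_eq 0.085 end sd [0.015 0.034] om end -0.051
slide [[0, -17.5, -0.5], [0, -22.5, -0.5], [0, -19.5, -0.5], [0, -13.5, -0.5], [0, -6.5, -0.5], [0, -0.5, 0.0], [0, 4.0, 0.5], [0, 6.0, 0.5]]
```

Emit:
{"fn": "send_rows", "kwargs": {
  "slide": [
    [0, -17.5, -0.5],
    [0, -22.5, -0.5],
    [0, -19.5, -0.5],
    [0, -13.5, -0.5],
    [0, -6.5, -0.5],
    [0, -0.5, 0],
    [0, 4, 0.5],
    [0, 6, 0.5]
  ],
  "roll": [0, 0, 0, 0, 0, 0, 0, 0],
  "claw": [0, 0, 0, 0, 0, 0, 0, 0]
}}

```text
t: 14.52
eef_pos: [0.5936, -0.0838, 0.256]
tool_rot: [0.001, 0.996, -0.092, 0.0]
contact_force: [1.6, -1.4, 8.2]
gripper_width: 0.293
grasp_force: 44.2
```

```bash
python3 - <<'E'
from ctl import *
S=look(); plan(S,[-.02],ws=4,wd=1.5)
E
```

```text
t 14.52 tilt -0.0227 (pred -0.0152) p_act 0.118 cmd 0.117 R 170.9 F [ 1.6 -1.4  8.2] t_now 14.567
t 14.57 tilt -0.0251 (pred -0.0254) p_act 0.120 cmd 0.117 R 170.9 F [ 1.1 -2.3  9.5] t_now 14.617
est [-0.028 -0.049  0.044  0.342  0.206] sd [0.003 0.012 0.003 0.025 0.011]
th16 [-0.031 -0.032 -0.032 -0.03  -0.028 -0.025 -0.023 -0.021 -0.02  -0.019
 -0.019 -0.019 -0.02  -0.02  -0.02  -0.02 ]
p [0.145, 0.148, 0.138, 0.122, 0.105, 0.091, 0.081, 0.076] p_eq 0.086 end sd [0.013 0.025] om end 0.021
slide [[0, 5.0, 0.5], [0, 5.5, 1.0], [0, 4.0, 0.5], [0, 1.0, 0.0], [0, -2.0, 0.0], [0, -4.0, -0.5], [0, -6.0, -0.5], [0, -6.5, -0.5]]
```

Emit:
{"fn": "send_rows", "kwargs": {
  "slide": [
    [0, 5, 0.5],
    [0, 5.5, 1],
    [0, 4, 0.5],
    [0, 1, 0],
    [0, -2, 0],
    [0, -4, -0.5],
    [0, -6, -0.5],
    [0, -6.5, -0.5]
  ],
  "roll": [0, 0, 0, 0, 0, 0, 0, 0],
  "claw": [0, 0, 0, 0, 0, 0, 0, 0]
}}

```text
t: 15.28
eef_pos: [0.5951, -0.0759, 0.2567]
tool_rot: [0.0, 0.996, -0.091, 0.001]
contact_force: [1.0, -0.6, 9.9]
gripper_width: 0.286
grasp_force: 44.4
```

```bash
python3 - <<'E'
from ctl import *
S=look(); plan(S,[-.02],ws=4,wd=1.5)
E
```

```text
t 15.28 tilt -0.0013 (pred -0.0209) p_act 0.071 cmd 0.076 R 170.9 F [ 1.  -0.6  9.9] t_now 15.333
t 15.33 tilt 0.0024 (pred 0.0005) p_act 0.071 cmd 0.076 R 170.9 F [ 1.3 -1.   9.3] t_now 15.383
est [0.004 0.057 0.042 0.346 0.208] sd [0.003 0.011 0.003 0.025 0.011]
th16 [ 0.008  0.01   0.008  0.004 -0.001 -0.007 -0.012 -0.016 -0.019 -0.021
 -0.021 -0.021 -0.021 -0.02  -0.02  -0.02 ]
p [-0.009, -0.032, -0.018, 0.013, 0.048, 0.078, 0.099, 0.111] p_eq 0.084 end sd [0.012 0.024] om end -0.042
slide [[0, -14.5, -0.5], [0, -18.5, -0.5], [0, -16.0, -0.5], [0, -11.0, -0.5], [0, -5.0, -0.5], [0, 0.0, 0.0], [0, 3.5, 0.0], [0, 5.5, 0.5]]
```

Emit:
{"fn": "send_rows", "kwargs": {
  "slide": [
    [0, -14.5, -0.5],
    [0, -18.5, -0.5],
    [0, -16, -0.5],
    [0, -11, -0.5],
    [0, -5, -0.5],
    [0, 0, 0],
    [0, 3.5, 0],
    [0, 5.5, 0.5]
  ],
  "roll": [0, 0, 0, 0, 0, 0, 0, 0],
  "claw": [0, 0, 0, 0, 0, 0, 0, 0]
}}

```text
t: 16.05
eef_pos: [0.5939, -0.0825, 0.2561]
tool_rot: [0.001, 0.996, -0.091, 0.0]
contact_force: [0.5, -0.9, 10.7]
gripper_width: 0.286
grasp_force: 44.4
```

```bash
python3 - <<'E'
from ctl import *
S=look(); plan(S,[-.02],ws=4,wd=1.5)
E
```

```text
t 16.05 tilt -0.0197 (pred -0.0161) p_act 0.111 cmd 0.111 R 170.8 F [ 0.5 -0.9 10.7] t_now 16.100
t 16.10 tilt -0.0201 (pred -0.0215) p_act 0.113 cmd 0.111 R 170.9 F [-0.2 -1.9  9.6] t_now 16.150
est [-0.022 -0.03   0.043  0.346  0.208] sd [0.003 0.011 0.003 0.025 0.011]
th16 [-0.024 -0.025 -0.025 -0.024 -0.023 -0.022 -0.021 -0.02  -0.02  -0.02
 -0.02  -0.02  -0.02  -0.02  -0.02  -0.02 ]
p [0.117, 0.115, 0.108, 0.1, 0.093, 0.087, 0.083, 0.08] p_eq 0.084 end sd [0.01  0.017] om end 0.01
slide [[0, 1.0, 0.0], [0, 1.0, 0.0], [0, -0.5, 0.0], [0, -1.5, -0.5], [0, -3.0, -0.5], [0, -4.0, -0.5], [0, -4.5, -0.5], [0, -5.0, -0.5]]
```

Emit:
{"fn": "send_rows", "kwargs": {
  "slide": [
    [0, 1, 0],
    [0, 1, 0],
    [0, -0.5, 0],
    [0, -1.5, -0.5],
    [0, -3, -0.5],
    [0, -4, -0.5],
    [0, -4.5, -0.5],
    [0, -5, -0.5]
  ],
  "roll": [0, 0, 0, 0, 0, 0, 0, 0],
  "claw": [0, 0, 0, 0, 0, 0, 0, 0]
}}

```text
t: 16.82
eef_pos: [0.5949, -0.0768, 0.2567]
tool_rot: [0.0, 0.996, -0.091, 0.001]
contact_force: [0.7, -0.3, 9.8]
gripper_width: 0.289
grasp_force: 44.4
```

```bash
python3 - <<'E'
from ctl import *
S=look(); plan(S,[-.02],ws=4,wd=1.5)
E
```

```text
t 16.82 tilt -0.0151 (pred -0.0199) p_act 0.076 cmd 0.080 R 170.9 F [ 0.7 -0.3  9.8] t_now 16.867
t 16.87 tilt -0.0126 (pred -0.0147) p_act 0.076 cmd 0.080 R 170.8 F [ 0.3 -1.5  9.4] t_now 16.917
est [-0.013  0.017  0.042  0.347  0.209] sd [0.002 0.01  0.003 0.024 0.011]
th16 [-0.011 -0.011 -0.012 -0.013 -0.015 -0.016 -0.018 -0.019 -0.02  -0.02
 -0.021 -0.021 -0.021 -0.02  -0.02  -0.02 ]
p [0.056, 0.049, 0.052, 0.061, 0.07, 0.079, 0.085, 0.089] p_eq 0.084 end sd [0.009 0.016] om end -0.013
slide [[0, -4.0, -0.5], [0, -5.5, -0.5], [0, -5.0, -0.5], [0, -3.0, -0.5], [0, -1.5, 0.0], [0, 0.0, 0.0], [0, 1.0, 0.0], [0, 1.5, 0.0]]
```

Emit:
{"fn": "send_rows", "kwargs": {
  "slide": [
    [0, -4, -0.5],
    [0, -5.5, -0.5],
    [0, -5, -0.5],
    [0, -3, -0.5],
    [0, -1.5, 0],
    [0, 0, 0],
    [0, 1, 0],
    [0, 1.5, 0]
  ],
  "roll": [0, 0, 0, 0, 0, 0, 0, 0],
  "claw": [0, 0, 0, 0, 0, 0, 0, 0]
}}

```text
t: 17.58
eef_pos: [0.5946, -0.0785, 0.2566]
tool_rot: [0.0, 0.996, -0.091, 0.0]
contact_force: [1.7, -1.0, 9.7]
gripper_width: 0.287
grasp_force: 44.3
```

```bash
python3 - <<'E'
from ctl import *
S=look(); plan(S,[-.02,-.025,-.035,-.05,-.065,-.08,-.095,-.11,-.125,-.14,-.155,-.17,-.18,-.19,-.195,-.2],ws=4,wd=1.5)
E
```

```text
t 17.58 tilt -0.0183 (pred -0.0189) p_act 0.087 cmd 0.089 R 170.9 F [ 1.7 -1.   9.7] t_now 17.633
t 17.63 tilt -0.0180 (pred -0.0188) p_act 0.087 cmd 0.089 R 170.9 F [ 1.9 -0.6  9.5] t_now 17.683
est [-0.019 -0.006  0.042  0.348  0.209] sd [0.002 0.01  0.003 0.024 0.011]
th16 [-0.02  -0.023 -0.03  -0.041 -0.055 -0.071 -0.09  -0.109 -0.128 -0.145
 -0.162 -0.175 -0.186 -0.193 -0.196 -0.197]
p [0.009, -0.029, -0.036, -0.021, 0.008, 0.043, 0.081, 0.119] p_eq 0.203 end sd [0.012 0.026] om end -0.229
slide [[0, -13.5, -0.5], [0, -20.0, -0.5], [0, -21.0, -0.5], [0, -18.5, -0.5], [0, -13.5, -0.5], [0, -8.0, -0.5], [0, -1.5, 0.0], [0, 5.0, 0.5]]
```

Emit:
{"fn": "send_rows", "kwargs": {
  "slide": [
    [0, -13.5, -0.5],
    [0, -20, -0.5],
    [0, -21, -0.5],
    [0, -18.5, -0.5],
    [0, -13.5, -0.5],
    [0, -8, -0.5],
    [0, -1.5, 0],
    [0, 5, 0.5]
  ],
  "roll": [0, 0, 0, 0, 0, 0, 0, 0],
  "claw": [0, 0, 0, 0, 0, 0, 0, 0]
}}

```text
t: 18.35
eef_pos: [0.5936, -0.0833, 0.2561]
tool_rot: [0.0, 0.996, -0.091, 0.0]
contact_force: [1.2, -1.0, 8.1]
gripper_width: 0.288
grasp_force: 44.2
```

```bash
python3 - <<'E'
from ctl import *
S=look(); a=S['x'].mean(1)[0]; plan(S,np.r_[np.linspace(a,-.27,15)[1:],-.275,-.28],ws=4,wd=1.5)
E
```

```text
t 18.35 tilt -0.1172 (pred -0.1087) p_act 0.116 cmd 0.119 R 170.9 F [ 1.2 -1.   8.1] t_now 18.400
t 18.40 tilt -0.1301 (pred -0.1290) p_act 0.128 cmd 0.119 R 170.9 F [ 1.  -3.3  8.7] t_now 18.450
est [-0.142 -0.255  0.042  0.354  0.212] sd [0.003 0.015 0.003 0.022 0.01 ]
th16 [-0.163 -0.18  -0.193 -0.202 -0.209 -0.214 -0.219 -0.225 -0.233 -0.242
 -0.251 -0.26  -0.268 -0.274 -0.277 -0.278]
p [0.253, 0.306, 0.307, 0.28, 0.242, 0.207, 0.182, 0.172] p_eq 0.258 end sd [0.022 0.056] om end -0.08
slide [[0, 22.5, 4.5], [0, 31.0, 7.0], [0, 31.5, 7.0], [0, 27.0, 5.5], [0, 20.5, 4.0], [0, 15.0, 2.5], [0, 10.5, 1.5], [0, 9.0, 1.5]]
```

Emit:
{"fn": "send_rows", "kwargs": {
  "slide": [
    [0, 22.5, 4.5],
    [0, 31, 7],
    [0, 31.5, 7],
    [0, 27, 5.5],
    [0, 20.5, 4],
    [0, 15, 2.5],
    [0, 10.5, 1.5],
    [0, 9, 1.5]
  ],
  "roll": [0, 0, 0, 0, 0, 0, 0, 0],
  "claw": [0, 0, 0, 0, 0, 0, 0, 0]
}}

```text
t: 19.12
eef_pos: [0.5923, -0.0914, 0.2549]
tool_rot: [0.0, 0.996, -0.091, 0.001]
contact_force: [0.1, -1.9, 12.1]
gripper_width: 0.292
grasp_force: 44.5
```

```bash
python3 - <<'E'
from ctl import *
S=look(); a=S['x'].mean(1)[0]; plan(S,np.r_[np.linspace(a,-.305,9)[1:],np.linspace(-.31,-.35,8)],ws=4,wd=1.5)
E
```

```text
t 19.12 tilt -0.1824 (pred -0.2254) p_act 0.164 cmd 0.172 R 170.9 F [ 0.1 -1.9 12.1] t_now 19.167
t 19.17 tilt -0.1814 (pred -0.1824) p_act 0.164 cmd 0.172 R 170.8 F [ 0.8 -1.1 10.7] t_now 19.217
est [-0.181  0.015  0.046  0.327  0.209] sd [0.003 0.024 0.002 0.017 0.01 ]
th16 [-0.181 -0.186 -0.196 -0.212 -0.231 -0.252 -0.272 -0.29  -0.3   -0.298
 -0.293 -0.286 -0.276 -0.264 -0.249 -0.232]
p [0.029, -0.016, 0.004, 0.06, 0.128, 0.194, 0.248, 0.286] p_eq 0.268 end sd [0.019 0.094] om end -0.12
slide [[0, -24.0, -2.5], [0, -32.0, -2.5], [0, -28.5, -2.5], [0, -19.0, -2.5], [0, -7.5, -1.0], [0, 3.5, 0.5], [0, 12.5, 2.5], [0, 19.0, 4.5]]
```

Emit:
{"fn": "send_rows", "kwargs": {
  "slide": [
    [0, -24, -2.5],
    [0, -32, -2.5],
    [0, -28.5, -2.5],
    [0, -19, -2.5],
    [0, -7.5, -1],
    [0, 3.5, 0.5],
    [0, 11, 2],
    [0, 11, 2]
  ],
  "roll": [0, 0, 0, 0, 0, 0, 0, 0],
  "claw": [0, 0, 0, 0, 0, 0, 0, 0]
}}

```text
t: 19.88
eef_pos: [0.5895, -0.1057, 0.2519]
tool_rot: [0.001, 0.996, -0.092, 0.0]
contact_force: [2.9, -2.6, 9.3]
gripper_width: 0.287
grasp_force: 44.2
```

```bash
python3 - <<'E'
from ctl import *
S=load(); sl,ps=S['cmd']; ps[6:]=[.238,.238]; sl[6:]=[[0,11,2],[0,11,2]]; S['cmd']=(sl,ps); save(S)
S=look(); propose(S,[.2,.15,.1,.05,0,-.05,-.1,-.15])
E
```

```text
t 19.88 tilt -0.2912 (pred -0.2864) p_act 0.251 cmd 0.238 R 170.9 F [ 2.9 -2.6  9.3] t_now 19.933
t 19.93 tilt -0.2895 (pred -0.2961) p_act 0.245 cmd 0.238 R 170.9 F [ 2.1 -1.5  9.2] t_now 19.983
est [-0.293 -0.016  0.045  0.332  0.21 ] sd [0.004 0.053 0.002 0.016 0.01 ]
slide [[0, -6.5, -1.0], [0, -14.5, -2.5], [0, -23.0, -4.0], [0, -31.5, -4.5], [0, -40.0, -4.5], [0, -48.5, -4.5], [0, -57.0, -4.0], [0, -65.5, -2.5]]
```

Emit:
{"fn": "send_rows", "kwargs": {
  "slide": [
    [0, -6.5, -1],
    [0, -14.5, -2.5],
    [0, -23, -4],
    [0, -31.5, -4.5],
    [0, -40, -4.5],
    [0, -48.5, -4.5],
    [0, -57, -4],
    [0, -65.5, -2.5]
  ],
  "roll": [0, 0, 0, 0, 0, 0, 0, 0],
  "claw": [0, 0, 0, 0, 0, 0, 0, 0]
}}

```text
t: 20.65
eef_pos: [0.6021, -0.0374, 0.2549]
tool_rot: [-0.0, 0.996, -0.091, 0.0]
contact_force: [0.9, 1.0, 8.5]
gripper_width: 0.287
grasp_force: 44.2
```

```bash
python3 - <<'E'
from ctl import *
S=look(1); propose(S,[-.19,-.23,-.27,-.31,-.34,-.36,-.37,-.37])
E
```

```text
t 20.65 tilt -0.3045 (pred -0.2999) p_act -0.159 cmd -0.150 R 170.8 F [0.9 1.  8.5] t_now 20.700
est [-0.3   -0.     0.045  0.331  0.21 ] sd [0.001 0.009 0.002 0.016 0.01 ]
slide [[0, -6.5, 1.0], [0, -13.5, 2.5], [0, -20.0, 4.0], [0, -26.5, 6.0], [0, -31.5, 7.5], [0, -34.5, 9.0], [0, -36.0, 9.5], [0, -36.0, 9.5]]
```

Emit:
{"fn": "send_rows", "kwargs": {
  "slide": [
    [0, -6.5, 0.5],
    [0, -13.5, 1.5],
    [0, -20, 3],
    [0, -26.5, 5],
    [0, -31.5, 6.5],
    [0, -34.5, 8],
    [0, -36, 8.5],
    [0, -36, 8.5]
  ],
  "roll": [0, 0, 0, 0, 0, 0, 0, 0],
  "claw": [0, 0, 0, 0, 0, 0, 0, 0]
}}

```text
t: 21.37
eef_pos: [0.6083, -0.0017, 0.245]
tool_rot: [0.0, 0.996, -0.09, -0.0]
contact_force: [4.2, 0.1, 0.9]
gripper_width: 0.289
grasp_force: 43.5
```

Emit:
{"fn": "send_rows", "kwargs": {
  "slide": [
    [0, 0, 0],
    [0, 0, 0],
    [0, 0, 0],
    [0, 0, 0],
    [0, 0, 0],
    [0, 0, 0],
    [0, 0, 0],
    [0, 0, 0]
  ],
  "roll": [0, 0, 0, 0, 0, 0, 0, 0],
  "claw": [0.4, 0.5, 0.7, 0.9, 1, 1, 1, 1]
}}

```text
t: 22.03
eef_pos: [0.6082, -0.0021, 0.2458]
tool_rot: [0.0, 0.996, -0.091, -0.0]
contact_force: [-0.2, 0.4, -0.4]
gripper_width: 1.009
grasp_force: 0.0
```

Emit:
{"fn": "send_rows", "kwargs": {
  "slide": [
    [0, 0, -10],
    [0, 0, -25],
    [0, 0, -45],
    [0, 0, -70],
    [0, 0, -95],
    [0, 0, -120],
    [0, 0, -140],
    [0, 0, -150]
  ],
  "roll": [0, 0, 0, 0, 0, 0, 0, 0],
  "claw": [1, 1, 1, 1, 1, 1, 1, 1]
}}

```text
t: 22.7
eef_pos: [0.6091, -0.0019, 0.3999]
tool_rot: [-0.0, 0.996, -0.091, 0.003]
contact_force: [0.4, 0.0, -0.2]
gripper_width: 0.999
grasp_force: 0.0
```

Emit:
{"fn": "send_rows", "kwargs": {
  "slide": [
    [0, 0, 0],
    [0, 0, 0],
    [0, 0, 0],
    [0, 0, 0],
    [0, 0, 0],
    [0, 0, 0],
    [0, 0, 0],
    [0, 0, 0]
  ],
  "roll": [0, 0, 0, 0, 0, 0, 0, 0],
  "claw": [1, 1, 1, 1, 1, 1, 1, 1]
}}

```text
t: 23.37
eef_pos: [0.6082, -0.0021, 0.3955]
tool_rot: [0.0, 0.996, -0.091, -0.0]
contact_force: [-1.1, -0.0, -0.2]
gripper_width: 1.0
grasp_force: 0.0
```

```bash
python3 - <<'E'
from ctl import *
o,p,R=pose(); m=bot.camera_model('wrist'); im=bot.read_camera('wrist'); cv2.imwrite('pics/end.png',im[:,:,::-1])
print(o['t'],p,o['contact_force'],tilt(*bottles(im,m)))
E
```

```text
23.3667 [ 0.60816096 -0.00207794  0.39550838] [-1.05496685 -0.02435743 -0.1630839 ] (np.float64(-0.2883338257059779), array([ 0.00015751, -0.00288062]))
```

View pics/end.png

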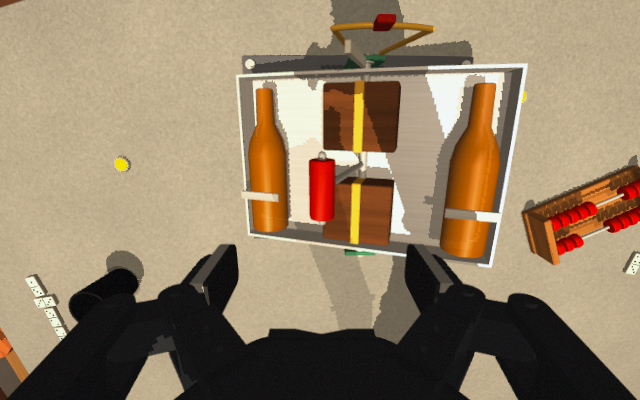

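The bin is back on its rest stop, the handle is free with the sleeve at (322,190), the tab is untouched at (384,22), and the bystanders are where they were.

```bash
python3 -c "
from station import bot
print(bot.hand_in())"
```

```text
the job is handed in; nothing more can be done
None
```

I raised the bin by its red sleeve, held the pointer at the red tab for about 7 s by my estimate, lowered it gently back onto its rest stop and let go; the job is handed in at about 23 s, but no verdict came back.

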